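Stack, weight and raise tonewood slats on a pump-up bench lift

ROBOT

A 7-joint arm with a two-finger parallel gripper is mounted at the origin on the work surface. World frame = base frame: x ahead of the robot, y to its left, z up, the work surface at z = 0. Lengths are in m, angles in degrees, forces in N, time in s.
With the tool pointing down it reaches from about 0.35 to 0.9 m from the base axis. Payload 8.1 kg.
Tool frame: the origin (TCP) lies midway between the tips of the shut fingers; the grasp point (between the pads) lies 19 mm behind it; z points along the fingers, y is the direction in which the jaws open and shut (so a half turn about z gives the same grasp; the last joint's range is limited). The gripper opens to 85 mm and grips with 20 to 120 N. Pads are 22 mm wide; open, the fingers measure 114 mm over their backs; the gripper's body (76 mm by 85 mm) begins 54 mm behind the grasp point. The pads swing forward as they close: fully open they stand 13 mm farther back than shut.
Start: joints at [-75.092, 24.895, 1.432, 90.138, -0.665, 64.973, -4.303], TCP at [0.222, 0.584, 0.231] pointing down, gripper open.
Joint ranges: [-149.89, 149.89], [-25.12, 119.58], [-72.63, 75.52], [4.76, 147.25], [-75.54, 255.54], [6.69, 114.76], [-157.13, 157.13]. Speed limits (degrees/s): [127.2, 127.2, 172.46, 172.46, 180, 180, 180].

INTERFACE

Orientations are given as a 3x3 rotation matrix whose columns are the frame's x, y, z axes.
In Python, from bench import manip gives the robot as it stands.
- The arm moves only by the tool step_arm, never from a script. Its argument "targets" is a list that holds one entry, the list of rows, each a list of 7 numbers: the finger opening in m, from 0 to 0.0854, then the shift along the tool's x, y, z in m, then the turn, a rotation vector about the tool's x, y, z in degrees. A call has 1 to 12 rows; each row shifts and turns the commanded pose from where the row before left it, along the tool's axes as they then stand; what a row does not reach is not made up. A row lasts 1/10 s, in which the tool goes at most 50 mm and 8.59 degrees, less where a joint would pass 70% of its speed; a pose out of reach is approached as far as the arm can. A call with a gripper value outside its range is refused whole. The fingers move at their own pace and stop on an object; the grip force is fixed at half the most. Time passes only in rows, so rows that do not move let the fingers close. It gives the time, the measured TCP pose, the force and the opening at its end, in the units of the state.
- manip.state(): the state, without advancing time (a new reading comes with each control period).
- manip.capture(name): name is "scene" or "side" or "wrist"; returns a dict with "img" (420x560x3 uint8, red, green, blue), "fx", "fy", "cx", "cy" (pixels), "T" (4x4, takes a point from camera to world coordinates). Camera axes: x right, y down, z forward; pixel columns grow to the right and rows downward; lengths in m; the calibration is good to about 2 mm. A picture is of the moment at which its call begins. There is no depth.
- manip.close_job(): hands the job in, once; it reports no verdict.
Trained networks look in a picture, given as the dict that the camera call returned (one of the last four; its "shot" number tells which), for a name from the list of things; names that differ only in an ending like _2 or _b are one class to them, and where a whole thing is asked for, a point or a joint stands for the part that bears it (a point fixed in the world has none). Each returns a list of dicts, best first, with "p" (0 to 1); they miss things now and then, are a little off and sometimes report something else, mostly with a low value. They report only what shows in the picture. A call takes as long as a camera call.
- manip.trace(picture, name): "mask" (420x560 bool, what is visible of it) and "xy" ([column, row] in pixels, amid what is visible of it).
The state is a dict: "clock": time; "q": joint angles; "qd": joint speeds; "tau": joint torques, N m; "eef_pos": TCP position; "eef_rot": TCP orientation; "force": force on the tool from outside, world axes, zero at the start; "moment": the same for the moment, N m; "finger_gap": finger opening in m.
Only numpy, scipy, OpenCV 4.12 (cv2) and the standard library are available. Lean on these libraries where they do the work, as an engineer would, in place of code of your own. Each camera call takes 0.05 s, during which the arm holds its last target.

TASK

Stack all the loose wooden slats on the low platform of the lift table as a crosswise tower: the first two centred on its two white stripes, each further layer of two laid square across the one below and just as far apart, and an odd slat left over laid alone across the middle of the top. Set the steel weight centred on top of the tower, and only then pump the sprung lever with full strokes until the platform is fully raised. Leave the tower standing square with its weight on it, the lever back up, and the screwdriver, mallet and tissue box undisturbed.

Things in the scene. Friction and masses are not known exactly. Their poses are not given: they have to be found in the camera images.
- lift: the lift table, fixed to the bench: red base 150 mm square on a 160 mm foot, 50 mm high; origin at the centre of its underside, x and y along its edges, z up, y towards the side where the lever is. The blue square platform sits above it
- platform_top (a point): centre of the platform's top face (170 x 170 mm, 12 thick); moves with it, axes as lift. Two white stripes, 150 mm long, run along x at y = +42 and -42 mm: slats of layer 1 lie on them. Layers 1 and 3 lie along x (middles at y = +42 and -42), layer 2 along y (at x = +42 and -42); a lone slat in layer 3 lies along x at y = 0
- platform (a joint): height of the platform above its lowest position, m; its top is 70 mm above the bench at 0. Starts at 0 to 0.004. A ratchet pump lifts it on each full lever stroke: to about 0.0125, 0.0225, 0.0325, then 0.0425 (within 0.0015), which is fully raised (more strokes do nothing). It stays up by itself
- lever (a joint): angle of the pump lever, rad: 0 up (at rest), 0.6 fully down. A spring brings it back up within 1 s. Pressing it down takes 5 to 20 N at the grip. For each stroke press it to 0.5 or more and let it return below 0.1
- lever_grip (a point): centre of the black crossbar grip at the end of the lever: a level round bar 24 mm thick, 70 mm long, along the lift's x; moves with the lever, 170 mm from the pivot. The lever points along the lift's +y, rising 0.65 rad above level when up, 0.05 rad when fully down. Push it down from above with shut fingers
- lever_pivot (a point): pivot of the lever, 85 mm along the lift's +y from its centre and 50 mm above the bench; the lever turns about the lift's x
- slat1: one of the wooden slats, all alike: 150 long (its x axis) x 20 wide (y) x 16 thick (z) mm, about 35 g, medium brown; origin at the very middle of it (8 mm above its underside). Each starts flat on the bench, on the robot's right; 4 to 6 of the six are there (None: absent)
- slat2: one of the wooden slats, all alike: 150 long (its x axis) x 20 wide (y) x 16 thick (z) mm, about 35 g, dark brown; origin at the very middle of it (8 mm above its underside). Each starts flat on the bench, on the robot's right; 4 to 6 of the six are there (None: absent)
- slat3: one of the wooden slats, all alike: 150 long (its x axis) x 20 wide (y) x 16 thick (z) mm, about 35 g, medium brown; origin at the very middle of it (8 mm above its underside). Each starts flat on the bench, on the robot's right; 4 to 6 of the six are there (None: absent)
- slat4: one of the wooden slats, all alike: 150 long (its x axis) x 20 wide (y) x 16 thick (z) mm, about 35 g, dark brown; origin at the very middle of it (8 mm above its underside). Each starts flat on the bench, on the robot's right; 4 to 6 of the six are there (None: absent)
- slat5: one of the wooden slats, all alike: 150 long (its x axis) x 20 wide (y) x 16 thick (z) mm, about 35 g, medium brown; origin at the very middle of it (8 mm above its underside). Each starts flat on the bench, on the robot's right; 4 to 6 of the six are there (None: absent)
- slat6: one of the wooden slats, all alike: 150 long (its x axis) x 20 wide (y) x 16 thick (z) mm, about 35 g, dark brown; origin at the very middle of it (8 mm above its underside). Each starts flat on the bench, on the robot's right; 4 to 6 of the six are there (None: absent)
- place_1a (a point): where the middle of a slat of layer 1 belongs: x 0, y 42, z 8 mm in the platform_top frame, slat along x; moves with the platform
- place_1b (a point): where the middle of a slat of layer 1 belongs: x 0, y -42, z 8 mm in the platform_top frame, slat along x; moves with the platform
- place_2a (a point): where the middle of a slat of layer 2 belongs: x 42, y 0, z 24 mm in the platform_top frame, slat along y; moves with the platform
- place_2b (a point): where the middle of a slat of layer 2 belongs: x -42, y 0, z 24 mm in the platform_top frame, slat along y; moves with the platform
- place_3a (a point): where the middle of a slat of layer 3 belongs: x 0, y 42, z 40 mm in the platform_top frame, slat along x; moves with the platform
- place_3b (a point): where the middle of a slat of layer 3 belongs: x 0, y -42, z 40 mm in the platform_top frame, slat along x; moves with the platform
- place_3mid (a point): where the middle of a slat of layer 3 belongs if it is the only one of that layer: x 0, y 0, z 40 mm in the platform_top frame, slat along x; moves with the platform
- weight: steel weight: a square plate 100 x 100 x 8 mm with a round black knob in the middle on top (32 mm across, from 22 to 40 mm above its underside, on a 16 mm stem); 0.35 to 0.6 kg; origin at the centre of its underside. It starts on the bench, between the lever and the robot; lift it by the knob
- screwdriver: bystander a wooden-handled screwdriver lying beyond the slats, about 0.2 m long: leave alone
- mallet: bystander, a green-headed mallet lying between the slats and the robot's base: leave alone
- tissue_box: bystander, a blue tissue box 110 x 110 x 100 mm on the far side: leave alone

How it is judged:
By the outcome, as a careful person would: the job done as asked, in the order asked, and still so for the second after the job is handed in, with the robot touching nothing.
Of slat1, slat2, slat3, slat4, slat5, slat6 only 4 to 6 are there at a start; the rules pass over those that are not, and their reading is None.
At some moment in a run one of slat1, slat2, slat3, slat4, slat5, slat6 may be knocked a few centimetres aside while the robot is not near it.
Once in a run the grip may slacken for a moment while it holds something.
It also fails if it takes over 210 s, if anything falls off the work surface, if the arm or the gripper's body presses on something with over 40 N, if the wrist force passes 120 N, or if a joint passes its speed limit or range.

## Working session

There is one attempt and no reset: what is moved stays moved. The work goes in short steps, Python scripts to look and compute and a tool call to move; the robot and the scene stay as the last step left them, time stands still between calls to the robot, and variables do not carry over. Pictures are saved under pics/ and viewed, and the job is handed in when it is done.

Besides the shell and the picture viewer there is one more tool, called after ">>>" by a JSON object that holds its "op" and its "data". step_arm: Moves the arm, as the interface text tells. Its arguments: {"type":"object","properties":{"targets":{"type":"array","items":{"type":"array","items":{"type":"array","items":{"type":"number"}}}}},"required":["targets"]}

```bash
ls; mkdir -p pics
python3 - <<'E'
from bench import manip
import cv2
s=manip.state()
for k in s: print(k,s[k])
for n in ["scene","side","wrist"]:
    c=manip.capture(n); cv2.imwrite(f"pics/a_{n}.png",c["img"][:,:,::-1]); print(n,c["fx"],c["fy"],c["cx"],c["cy"],c["T"],c["shot"])
E
```

```text
pics
clock 0.0
q [-75.09289838  24.93461974   1.43117343  90.18880904  -0.66325653
  64.97444932  -4.30280651]
qd [-0.03267665  0.00206929 -0.14258126 -0.07634585 -0.0517141  -0.04390749
 -0.08492659]
tau [-1.06313724e-03 -6.70475936e+01  1.02447566e+00 -3.16211164e+01
  1.55898405e-02  1.26133140e-02  1.01768347e-05]
eef_pos [0.22167908 0.58382257 0.23054789]
eef_rot [[-9.34892300e-01  3.54931302e-01 -3.97380845e-04]
 [ 3.54931486e-01  9.34891091e-01 -1.51245495e-03]
 [-1.65309794e-04 -1.55502546e-03 -9.99998777e-01]]
force [-0.45973082  0.2461478  -0.07721884]
moment [-0.02473284  0.04334341 -0.03690209]
finger_gap 0.08536446588261432
scene 379.25259708066335 379.25259708066335 279.6673576316536 209.77928089525483 [[-0.07782846  0.83466152 -0.54523653  1.06680051]
 [ 0.99695886  0.06298027 -0.04589671 -0.00254002]
 [-0.00396907 -0.54715046 -0.83702486  0.92427806]
 [ 0.          0.          0.          1.        ]] 1
side 503.51072761768194 503.51072761768194 283.2666034640321 209.2682248622219 [[ 0.97932817 -0.14049185  0.14552789  0.3232603 ]
 [-0.20182616 -0.72672497  0.65661025 -0.86178979]
 [ 0.01351036 -0.67240825 -0.74005717  1.05189354]
 [ 0.          0.          0.          1.        ]] 2
wrist 298.26218163430326 298.26218163430326 285.5296763318594 208.53229051425294 [[ 0.3550796   0.89072541  0.28377229  0.15032275]
 [ 0.93483533 -0.3379422  -0.10898615  0.61064074]
 [-0.0011781   0.30397912 -0.95267797  0.37371437]
 [ 0.          0.          0.          1.        ]] 3
```

View pics/a_scene.png

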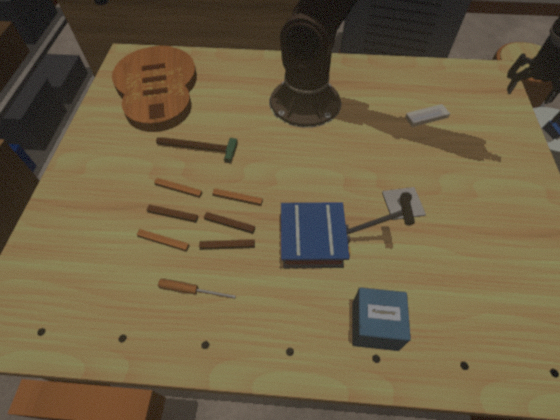

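View pics/a_side.png

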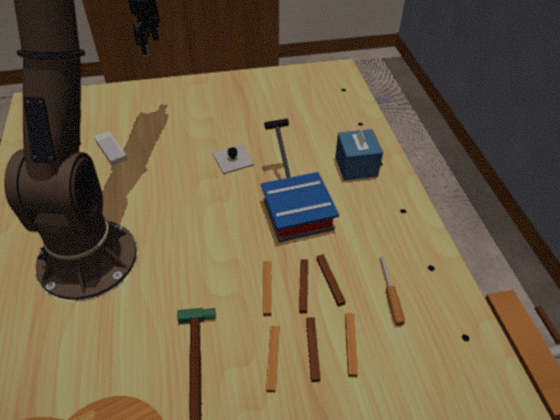

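View pics/a_wrist.png

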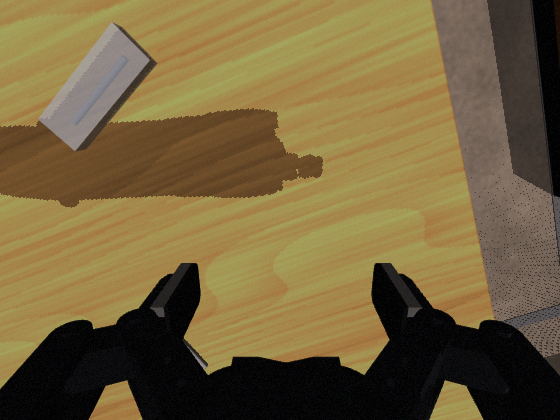

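```bash
cat > h.py <<'E'
from bench import manip
import numpy as np, cv2
from scipy.optimize import minimize, least_squares
def cap(n,save=None):
    c=manip.capture(n)
    if save: cv2.imwrite(f"pics/{save}.png",c["img"][:,:,::-1])
    return c
def proj(c,P):
    P=np.atleast_2d(P); T=np.linalg.inv(c["T"]); q=P@T[:3,:3].T+T[:3,3]
    return np.c_[c["fx"]*q[:,0]/q[:,2]+c["cx"],c["fy"]*q[:,1]/q[:,2]+c["cy"]]
def back(c,uv,z):
    uv=np.atleast_2d(uv).astype(float); d=np.c_[(uv[:,0]-c["cx"])/c["fx"],(uv[:,1]-c["cy"])/c["fy"],np.ones(len(uv))]@c["T"][:3,:3].T
    o=c["T"][:3,3]; return o+d*((z-o[2])/d[:,2])[:,None]
def box(x,y,yaw,L,W,z0,z1):
    k=np.array([[a*L/2,b*W/2,z] for a in(-1,1) for b in(-1,1) for z in(z0,z1)])
    ca,sa=np.cos(yaw),np.sin(yaw)
    return np.c_[x+ca*k[:,0]-sa*k[:,1],y+sa*k[:,0]+ca*k[:,1],k[:,2]]
def sil(c,pts):
    h=cv2.convexHull(proj(c,pts).astype(np.float32)); m=np.zeros((420,560),np.uint8)
    cv2.fillConvexPoly(m,np.round(h*256).astype(np.int32),255,cv2.LINE_AA,8)
    return cv2.GaussianBlur(m,(0,0),1.0).astype(float)/255
def fitbox(items,x0,L,W,z0,z1):
    """items: list of (cap,mask)"""
    ms=[cv2.GaussianBlur(m.astype(np.float32),(0,0),1.0) for _,m in items]
    f=lambda p:sum(((sil(c,box(p[0]/100,p[1]/100,p[2],L,W,z0,z1))-m)**2).sum() for (c,_),m in zip(items,ms))
    p=np.array([x0[0]*100,x0[1]*100,x0[2]])
    S=np.vstack([p,p+[.5,0,0],p+[0,.5,0],p+[0,0,.1]])
    r=minimize(f,p,method="Nelder-Mead",options=dict(initial_simplex=S,xatol=.005,fatol=.2,maxiter=200))
    tot=sum(m.sum() for m in ms)
    return r.x[0]/100,r.x[1]/100,r.x[2],r.fun/tot
def guess(c,m,z):
    ys,xs=np.nonzero(m); P=back(c,np.c_[xs,ys],z)[:,:2]; ctr=P.mean(0)
    u,s,v=np.linalg.svd(P-ctr,full_matrices=False); return ctr[0],ctr[1],np.arctan2(v[0,1],v[0,0])
E
python3 - <<'E'
from h import *
A=cap("scene");B=cap("side")
for n in ["slat1","slat2","slat3","slat4","slat5","slat6","weight","lift","platform_top","lever_grip"]:
    for nm,c in (("scene",A),("side",B)):
        r=manip.trace(c,n)
        print(n,nm,[(round(d["p"],2),np.round(d["xy"]).tolist(),int(d["mask"].sum())) for d in r])
E
```

```text
slat1 scene [(0.96, [177.0, 187.0], 401), (0.95, [237.0, 195.0], 414), (0.92, [227.0, 244.0], 577), (0.83, [229.0, 221.0], 430), (0.71, [169.0, 214.0], 444), (0.6, [164.0, 241.0], 474), (0.38, [382.0, 323.0], 3342)]
slat1 side [(0.88, [329.0, 283.0], 474), (0.87, [272.0, 359.0], 514), (0.86, [348.0, 346.0], 614), (0.85, [264.0, 294.0], 426), (0.61, [304.0, 289.0], 485), (0.56, [315.0, 348.0], 608)]
slat2 scene [(0.96, [177.0, 187.0], 401), (0.95, [237.0, 195.0], 414), (0.92, [227.0, 244.0], 577), (0.83, [229.0, 221.0], 430), (0.71, [169.0, 214.0], 444), (0.6, [164.0, 241.0], 474), (0.38, [382.0, 323.0], 3342)]
slat2 side [(0.88, [329.0, 283.0], 474), (0.87, [272.0, 359.0], 514), (0.86, [348.0, 346.0], 614), (0.85, [264.0, 294.0], 426), (0.61, [304.0, 289.0], 485), (0.56, [315.0, 348.0], 608)]
slat3 scene [(0.96, [177.0, 187.0], 401), (0.95, [237.0, 195.0], 414), (0.92, [227.0, 244.0], 577), (0.83, [229.0, 221.0], 430), (0.71, [169.0, 214.0], 444), (0.6, [164.0, 241.0], 474), (0.38, [382.0, 323.0], 3342)]
slat3 side [(0.88, [329.0, 283.0], 474), (0.87, [272.0, 359.0], 514), (0.86, [34
[... 1059 characters left out ...]
], 444), (0.6, [164.0, 241.0], 474), (0.38, [382.0, 323.0], 3342)]
slat6 side [(0.88, [329.0, 283.0], 474), (0.87, [272.0, 359.0], 514), (0.86, [348.0, 346.0], 614), (0.85, [264.0, 294.0], 426), (0.61, [304.0, 289.0], 485), (0.56, [315.0, 348.0], 608)]
weight scene [(0.78, [402.0, 198.0], 710)]
weight side [(0.84, [230.0, 160.0], 798), (0.18, [302.0, 287.0], 410)]
lift scene [(0.92, [318.0, 230.0], 4778)]
lift side [(0.59, [294.0, 202.0], 4390), (0.18, [303.0, 284.0], 455)]
platform_top scene [(0.78, [314.0, 232.0], 3813)]
platform_top side [(0.71, [297.0, 199.0], 3044)]
lever_grip scene [(0.91, [400.0, 217.0], 577), (0.68, [311.0, 229.0], 3781)]
lever_grip side [(0.64, [281.0, 134.0], 493)]
```

```bash
cat > look.py <<'E'
from h import *
def slats(save=None):
    A=cap("scene",save and save+"_sc");B=cap("side",save and save+"_si")
    ra=[d for d in manip.trace(A,"slat1") if 200<d["mask"].sum()<900]; rb=[d for d in manip.trace(B,"slat1") if 200<d["mask"].sum()<1000]
    out=[]
    for d in ra:
        g=guess(A,d["mask"],.012); gb=[guess(B,e["mask"],.012) for e in rb]
        k=int(np.argmin([np.hypot(g[0]-q[0],g[1]-q[1]) for q in gb])) if gb else -1
        it=[(A,d["mask"])]
        if k>=0 and np.hypot(g[0]-gb[k][0],g[1]-gb[k][1])<.03: it.append((B,rb[k]["mask"]))
        f=fitbox(it,g,.15,.02,0,.016); s=[fitbox([i],f[:3],.15,.02,0,.016) for i in it]
        out.append(f); 
        print("slat n=%d x %.4f y %.4f yaw %.1f err %.2f"%(len(it),f[0],f[1],np.degrees(f[2])%180,f[3]),d["xy"],"| single",[(round(q[0],4),round(q[1],4),round(np.degrees(q[2])%180,1)) for q in s])
    return A,B,out
E
python3 - <<'E'
from look import *
A,B,o=slats()
pa=manip.trace(A,"platform_top")[0]["mask"];
pb=manip.trace(B,"platform_top")[0]["mask"]
for h in (0,.002,.004):
    g=guess(A,pa,.07); 
    for it in ([(A,pa),(B,pb)],[(A,pa)],[(B,pb)]):
        f=fitbox(it,(g[0],g[1],0),.17,.17,.058+h,.07+h); print("plat",h,np.round(f,4),np.degrees(f[2]))
E
```

```text
slat n=2 x 0.5944 y -0.1890 yaw 96.7 err 0.06 [227.9, 243.1] | single [(np.float64(0.5922), np.float64(-0.1888), np.float64(96.2)), (np.float64(0.5959), np.float64(-0.1869), np.float64(96.2))]
slat n=2 x 0.4151 y -0.3657 yaw 76.1 err 0.08 [174.5, 184.9] | single [(np.float64(0.4119), np.float64(-0.3641), np.float64(74.9)), (np.float64(0.4162), np.float64(-0.3654), np.float64(75.8))]
slat n=2 x 0.5945 y -0.3663 yaw 76.3 err 0.08 [165.1, 242.5] | single [(np.float64(0.591), np.float64(-0.367), np.float64(76.5)), (np.float64(0.596), np.float64(-0.3662), np.float64(75.7))]
slat n=2 x 0.5078 y -0.3590 yaw 81.2 err 0.09 [169.8, 215.2] | single [(np.float64(0.5047), np.float64(-0.3609), np.float64(79.3)), (np.float64(0.5093), np.float64(-0.3585), np.float64(80.7))]
plat 0 [0.5625 0.0418 0.0848 0.0341] 4.859938779156351
plat 0 [0.5598 0.0421 0.075  0.0277] 4.2951303184756
plat 0 [0.5657 0.0431 0.0859 0.0289] 4.922318492129826
plat 0.002 [0.5632 0.0412 0.0789 0.0336] 4.518522954595893
plat 0.002 [0.561  0.0409 0.0765 0.0304] 4.384517798571868
plat 0.002 [0.5655 0.0409 0.0807 0.0311] 4.625486081551834
plat 0.004 [0.5638 0.0407 0.0827 0.0358] 4.740744606344907
plat 0.004 [0.5631 0.0417 0.0904 0.0326] 5.179472199474798
plat 0.004 [0.565  0.0394 0.0832 0.0336] 4.768347718199616
```

```bash
sed -i 's/d=np.round(d,4);/d=np.round(d*2,3)\/2;/; s/as_rotvec(degrees=True),2)/as_rotvec(degrees=True),1)/' plan.py; python3 plan.py 85 0.56 0.04 0.27 94.7
```

```text
t 1.55 [0.2218 0.5843 0.2313] yaw 159.21 gap 0.0852 [ 0.4  0.7 -0.7]
[[[0.085,-0.017,-0.013,-0.0015,0,0,2.2],[0.085,-0.035,-0.0245,-0.0025,0,0,4.3],[0.085,-0.0365,-0.022,-0.0025,0,0,4.3],[0.085,-0.0385,-0.019,-0.0025,0,0,4.3],[0.085,-0.0395,-0.0165,-0.0025,0,0,4.3],[0.085,-0.0405,-0.013,-0.0025,0,0,4.3],[0.085,-0.0415,-0.01,-0.003,0,0,4.3],[0.085,-0.042,-0.007,-0.0025,0,0,4.3],[0.085,-0.0425,-0.004,-0.0025,0,0,4.3],[0.085,-0.043,-0.0005,-0.0025,0,0,4.3],[0.085,-0.0425,0.003,-0.0025,0,0,4.3],[0.085,-0.0425,0.0055,-0.0025,0,0,4.3]]]
[[[0.085,-0.0415,0.009,-0.0025,0,0,4.3],[0.085,-0.041,0.012,-0.003,0,0,4.3],[0.085,-0.04,0.0155,-0.0025,0,0,4.3],[0.085,-0.0195,0.009,-0.001,0,0,2.1]]]
```

>>> {"op": "step_arm", "data": {"targets": [[[0.085,-0.017,-0.013,-0.0015,0,0,2.2],[0.085,-0.035,-0.0245,-0.0025,0,0,4.3],[0.085,-0.0365,-0.022,-0.0025,0,0,4.3],[0.085,-0.0385,-0.019,-0.0025,0,0,4.3],[0.085,-0.0395,-0.0165,-0.0025,0,0,4.3],[0.085,-0.0405,-0.013,-0.0025,0,0,4.3],[0.085,-0.0415,-0.01,-0.003,0,0,4.3],[0.085,-0.042,-0.007,-0.0025,0,0,4.3],[0.085,-0.0425,-0.004,-0.0025,0,0,4.3],[0.085,-0.043,-0.0005,-0.0025,0,0,4.3],[0.085,-0.0425,0.003,-0.0025,0,0,4.3],[0.085,-0.0425,0.0055,-0.0025,0,0,4.3]]]}}

```text
clock: 2.75
eef_pos: [0.4818, 0.1653, 0.2612]
eef_rot: [[-0.335, 0.942, 0.001], [0.942, 0.335, 0.001], [0.0, 0.001, -1.0]]
force: [0.4, -0.1, -0.2]
finger_gap: 0.085
```

>>> {"op": "step_arm", "data": {"targets": [[[0.085,-0.0415,0.009,-0.0025,0,0,4.3],[0.085,-0.041,0.012,-0.003,0,0,4.3],[0.085,-0.04,0.0155,-0.0025,0,0,4.3],[0.085,-0.0195,0.009,-0.001,0,0,2.1],[0.085,0,0,0,0,0,0]]]}}

```text
clock: 3.25
eef_pos: [0.5615, 0.0359, 0.2701]
eef_rot: [[-0.075, 0.997, 0.001], [0.997, 0.075, -0.002], [-0.002, 0.001, -1.0]]
force: [0.4, 0.0, 0.3]
finger_gap: 0.0851
```

Run:
```python
from h import *
s=manip.state(); print(s["clock"],s["eef_pos"],s["eef_rot"],s["q"])
c=cap("wrist","w1"); print(c["T"])
r=manip.trace(c,"platform_top"); print([(d["p"],d["xy"],d["mask"].sum()) for d in r])
np.savez("w1.npz",img=c["img"],mask=r[0]["mask"],**{k:c[k] for k in("fx","fy","cx","cy","T")})
```

```text
3.25 [0.56145661 0.03586485 0.27012078] [[-0.07546858  0.9971473   0.00132706]
 [ 0.9971464   0.07547089 -0.00178871]
 [-0.00188376  0.00118828 -0.99999752]] [-31.30880397  18.12758398  29.5671349   97.62147626  -9.50656144
  66.70192502   5.12971966]
[[ 0.99715983  0.071199    0.02455572  0.55661299]
 [ 0.07529636 -0.9496073  -0.30426376  0.11256233]
 [ 0.00165502  0.30524855 -0.95227128  0.41310874]
 [ 0.          0.          0.          1.        ]]
[(0.88, [288.8, 170.8], np.int64(20845))]
```

View pics/w1.png

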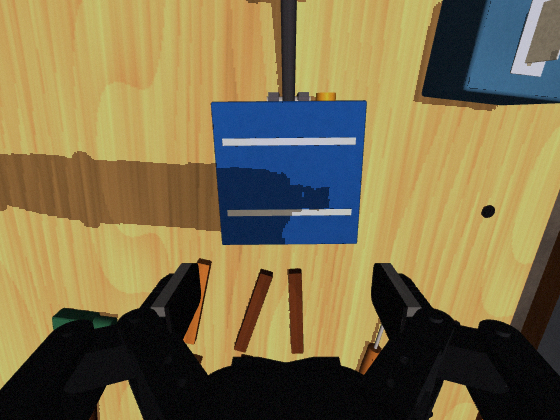

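```bash
cat > platfit.py <<'E'
from h import *
def stripes(c,prior=(0.5635,0.0412,np.radians(4.7)),h0=0.0,fixh=None):
    """fit x,y,yaw,h via top face corners by lines of blue mask edges"""
    im=c["img"].astype(int); hsv=cv2.cvtColor(c["img"],cv2.COLOR_RGB2HSV)
    m=((im[:,:,2]>im[:,:,0]+25)&(im[:,:,2]>im[:,:,1]+15)).astype(np.uint8)
    hull0=cv2.convexHull(proj(c,box(*prior,.19,.19,.07,.07)).astype(np.float32)).astype(np.int32)
    roi=np.zeros(m.shape,np.uint8); cv2.fillConvexPoly(roi,hull0,1); m&=roi
    m=cv2.morphologyEx(m,cv2.MORPH_CLOSE,np.ones((13,13)))
    n,l,st,_=cv2.connectedComponentsWithStats(m); k=1+np.argmax(st[1:,4]); m=(l==k)
    mb=cv2.GaussianBlur(m.astype(np.float32),(0,0),1.)
    def f(p):
        hh=p[3]/100 if fixh is None else fixh
        return ((sil(c,box(p[0]/100,p[1]/100,p[2],.17,.17,.07+hh,.07+hh))-mb)**2).sum()
    p=np.array([prior[0]*100,prior[1]*100,prior[2],h0*100])
    S=np.vstack([p,p+[.4,0,0,0],p+[0,.4,0,0],p+[0,0,.05,0],p+[0,0,0,.3]])
    r=minimize(f,p,method="Nelder-Mead",options=dict(initial_simplex=S,xatol=.003,fatol=.1,maxiter=400))
    return r.x,r.fun/mb.sum(),m
E
python3 - <<'E'
from platfit import *
d=np.load("w1.npz"); c={k:d[k] for k in d}
for fh in (None,0,.002,.004):
    x,e,m=stripes(c,fixh=fh); print(x,np.degrees(x[2]),e,m.sum())
E
```

```text
[56.65404347  4.00915275  0.08336443 -0.593366  ] 4.776430156924101 0.0005343047517465789 20723
[ 5.66515491e+01  4.07506109e+00  8.55209239e-02 -1.95079663e-02] 4.899988000436084 0.011167547441416233 20723
[56.63877111  4.09253046  0.0831441   0.06891938] 4.763806140918896 0.01829954730091036 20723
[56.64090183  4.11485625  0.09031494  0.07047057] 5.174664640120374 0.027868385056915995 20723
```

```bash
python3 plan.py 85 0.6 0.04 0.27 4.7
```

```text
t 3.35 [0.56   0.0399 0.2696] yaw 94.70 gap 0.0849 [-0.7 -0.2  0.2]
[[[0.085,0,0.0015,0,0,0,3.7],[0.085,0,0.0035,0,0,0,7.5],[0.085,0,0.0035,0,0,0,7.5],[0.085,0.001,0.003,0,0,0,7.5],[0.085,0.001,0.003,0,0,0,7.5],[0.085,0.002,0.003,0,0,0,7.5],[0.085,0.002,0.0025,0,0,0,7.5],[0.085,0.002,0.0025,0,0,0,7.5],[0.085,0.003,0.002,-0.0005,0,0,7.5],[0.085,0.0025,0.002,0,0,0,7.5],[0.085,0.0035,0.001,0,0,0,7.5],[0.085,0.003,0.001,0,0,0,7.5]]]
[[[0.085,0.0015,0.0005,0,0,0,3.8]]]
```

>>> {"op": "step_arm", "data": {"targets": [[[0.085,0,0.0015,0,0,0,3.7],[0.085,0,0.0035,0,0,0,7.5],[0.085,0,0.0035,0,0,0,7.5],[0.085,0.001,0.003,0,0,0,7.5],[0.085,0.001,0.003,0,0,0,7.5],[0.085,0.002,0.003,0,0,0,7.5],[0.085,0.002,0.0025,0,0,0,7.5],[0.085,0.002,0.0025,0,0,0,7.5],[0.085,0.003,0.002,-0.0005,0,0,7.5],[0.085,0.0025,0.002,0,0,0,7.5],[0.085,0.0035,0.001,0,0,0,7.5],[0.085,0.003,0.001,0,0,0,7.5]]]}}

```text
clock: 4.55
eef_pos: [0.5979, 0.0424, 0.2701]
eef_rot: [[0.989, 0.146, -0.001], [0.146, -0.989, 0.001], [-0.001, -0.001, -1.0]]
force: [-0.1, 0.0, -0.1]
finger_gap: 0.085
```

>>> {"op": "step_arm", "data": {"targets": [[[0.085,0.0015,0.0005,0,0,0,3.8],[0.085,0,0,0,0,0,0],[0.085,0,0,0,0,0,0]]]}}

```text
clock: 4.85
eef_pos: [0.5995, 0.0412, 0.2701]
eef_rot: [[0.996, 0.086, -0.001], [0.086, -0.996, 0.001], [-0.001, -0.001, -1.0]]
force: [-0.7, -0.2, 0.9]
finger_gap: 0.085
```

Run:
```python
from platfit import *
s=manip.state(); print(s["clock"],s["eef_pos"],np.degrees(np.arctan2(s["eef_rot"][1,0],s["eef_rot"][0,0])),s["q"])
c=cap("wrist","w2"); print(c["T"])
np.savez("w2.npz",img=c["img"],**{k:c[k] for k in("fx","fy","cx","cy","T")})
x,e,m=stripes(c); print(x,np.degrees(x[2]),e,m.sum())
```

```text
4.85 [0.59953551 0.04115512 0.27010157] 4.956714276957208 [-42.48508189  26.21292711  50.10442858  93.14767986 -21.08583282
  70.63991722 -73.21055555]
[[ 8.62193108e-02 -9.49231872e-01 -3.02531127e-01  6.78205462e-01]
 [-9.96275933e-01 -8.23628021e-02 -2.55075486e-02  4.67582026e-02]
 [-7.04733270e-04  3.03603724e-01 -9.52798133e-01  4.13178255e-01]
 [ 0.00000000e+00  0.00000000e+00  0.00000000e+00  1.00000000e+00]]
[56.50491286  4.08816997  0.08557705 -0.55322016] 4.903203770801644 0.0003187439532532966 18792
```

View pics/w2.png

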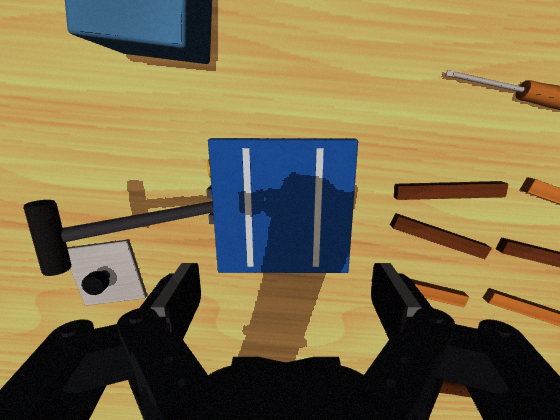

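Run:
```python
from look import *
A,B,o=slats("b")
for n in("weight",):
  for c in (A,B):
    r=manip.trace(c,n); print([(d["p"],d["xy"],d["mask"].sum()) for d in r])
```

```text
slat n=2 x 0.4152 y -0.3648 yaw 76.3 err 0.06 [177.0, 185.6] | single [(np.float64(0.4115), np.float64(-0.3658), np.float64(75.0)), (np.float64(0.4164), np.float64(-0.3647), np.float64(76.2))]
slat n=2 x 0.5249 y -0.1923 yaw 76.1 err 0.07 [231.8, 221.9] | single [(np.float64(0.5225), np.float64(-0.1925), np.float64(75.8)), (np.float64(0.5266), np.float64(-0.1922), np.float64(75.6))]
slat n=2 x 0.5080 y -0.3600 yaw 80.4 err 0.13 [171.8, 215.4] | single [(np.float64(0.5041), np.float64(-0.3619), np.float64(80.9)), (np.float64(0.5089), np.float64(-0.3599), np.float64(80.3))]
slat n=2 x 0.5945 y -0.3669 yaw 76.2 err 0.14 [164.8, 240.0] | single [(np.float64(0.5913), np.float64(-0.3677), np.float64(76.1)), (np.float64(0.5963), np.float64(-0.3649), np.float64(75.8))]
slat n=2 x 0.4353 y -0.1818 yaw 80.2 err 0.10 [235.7, 196.2] | single [(np.float64(0.4318), np.float64(-0.1824), np.float64(81.7)), (np.float64(0.4364), np.float64(-0.1818), np.float64(80.1))]
slat n=2 x 0.5944 y -0.1868 yaw 96.8 err 0.08 [224.5, 241.0] | single [(np.float64(0.5919), np.float64(-0.1882), np.float64(97.1)), (np.float64(0.5959), np.float64(-0.1867), np.float64(96.4))]
[(0.68, [402.9, 196.7], np.int64(685))]
[(0.56, [230.1, 159.5], np.int64(745)), (0.23, [277.0, 130.3], np.int64(421))]
```

View pics/b_si.png

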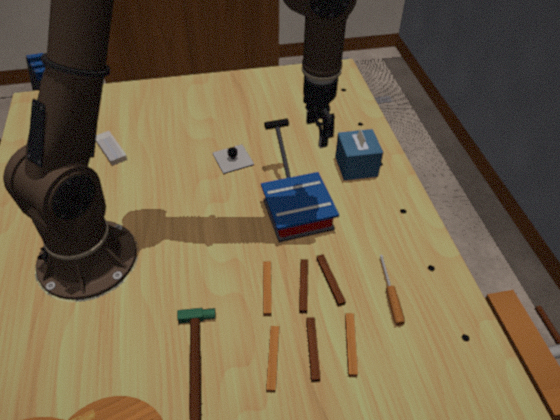

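```bash
python3 plan.py 50 0.596 -0.187 0.06 96.4 50 .596 -.187 .003 96.4
```

```text
t 5.20 [0.5999 0.0398 0.2704] yaw 4.73 gap 0.0850 [ 0.3  0.1 -0.9]
[[[0.05,-0.001,0.0095,0.009,0,0,-3.8],[0.05,-0.003,0.0185,0.0175,0,0,-7.7],[0.05,-0.0055,0.018,0.0175,0,0,-7.6],[0.05,-0.008,0.017,0.0175,0,0,-7.6],[0.05,-0.0105,0.016,0.0175,0,0,-7.7],[0.05,-0.012,0.0145,0.0175,0,0,-7.6],[0.05,-0.014,0.013,0.0175,0,0,-7.7],[0.05,-0.0155,0.0105,0.0175,0,0,-7.6],[0.05,-0.017,0.0085,0.0175,0,0,-7.6],[0.05,-0.018,0.0065,0.0175,0,0,-7.7],[0.05,-0.0185,0.004,0.0175,0,0,-7.6],[0.05,-0.0185,0.001,0.0175,0,0,-7.7]]]
[[[0.05,-0.0095,-0.0005,0.009,0,0,-3.8],[0.05,0,0,0.0285,0,0,0],[0.05,0,0,0.0285,0,0,0]]]
```

>>> {"op": "step_arm", "data": {"targets": [[[0.05,-0.001,0.0095,0.009,0,0,-3.8],[0.05,-0.003,0.0185,0.0175,0,0,-7.7],[0.05,-0.0055,0.018,0.0175,0,0,-7.6],[0.05,-0.008,0.017,0.0175,0,0,-7.6],[0.05,-0.0105,0.016,0.0175,0,0,-7.7],[0.05,-0.012,0.0145,0.0175,0,0,-7.6],[0.05,-0.014,0.013,0.0175,0,0,-7.7],[0.05,-0.0155,0.0105,0.0175,0,0,-7.6],[0.05,-0.017,0.0085,0.0175,0,0,-7.6],[0.05,-0.018,0.0065,0.0175,0,0,-7.7],[0.05,-0.0185,0.004,0.0175,0,0,-7.6],[0.05,-0.0185,0.001,0.0175,0,0,-7.7]]]}}

```text
clock: 6.4
eef_pos: [0.596, -0.1784, 0.0682]
eef_rot: [[-0.051, 0.999, 0.0], [0.999, 0.051, 0.0], [0.0, 0.0, -1.0]]
force: [0.5, 0.5, 0.2]
finger_gap: 0.0502
```

>>> {"op": "step_arm", "data": {"targets": [[[0.05,-0.0095,-0.0005,0.009,0,0,-3.8],[0.05,0,0,0,0,0,0],[0.05,0,0,0,0,0,0]]]}}

```text
clock: 6.7
eef_pos: [0.596, -0.1868, 0.0599]
eef_rot: [[-0.109, 0.994, 0.0], [0.994, 0.109, 0.0], [0.0, 0.0, -1.0]]
force: [-1.2, 0.8, 0.2]
finger_gap: 0.0503
```

Run:
```python
from h import *
s=manip.state(); print(s["clock"],s["eef_pos"],np.degrees(np.arctan2(s["eef_rot"][1,0],s["eef_rot"][0,0])),s["q"],s["finger_gap"])
c=cap("wrist","w3")
r=[d for d in manip.trace(c,"slat1")]
for d in r:
    g=guess(c,d["mask"],.016); f=fitbox([(c,d["mask"])],g,.15,.02,0,.016); print(d["p"],d["xy"],np.round(f,4),np.degrees(f[2])%180)
```

```text
6.7 [ 0.59598198 -0.18677207  0.05994921] 96.26646140931824 [ 1.99536717e-02  3.59810368e+01  1.86674999e+01  1.01185169e+02
 -1.53670345e+01  4.53403916e+01  3.25111798e+01] 0.05027071246746846
0.87 [49.8, 181.1] [ 0.4374 -0.1831 -1.7454  0.0293] 79.99670569960772
0.84 [279.5, 219.9] [ 0.5964 -0.1896 -1.4587  0.02  ] 96.41998393789672
0.73 [190.0, 207.6] [ 0.5272 -0.1934 -1.8187  0.0884] 75.79583996888032
0.59 [60.0, 342.7] [ 0.3842 -0.3502 -2.3514  1.1574] 45.27646424918666
0.56 [164.7, 391.5] [ 0.4974 -0.3956 -1.8473  0.1804] 74.15845948403599
```

View pics/w3.png

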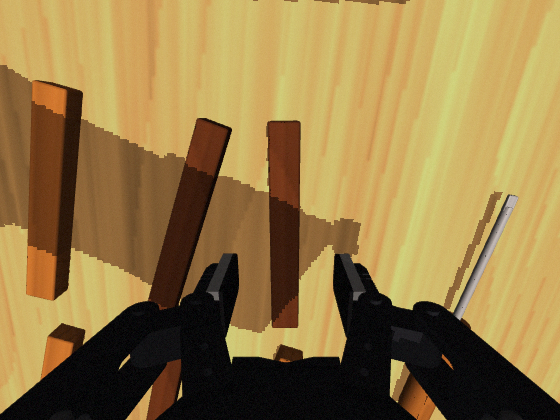

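>>> {"op": "step_arm", "data": {"targets": [[[0.05,-0.001,0,0.02,0,0,0],[0.05,0,0,0.025,0,0,0],[0.05,0,0,0.0115,0,0,0],[0.05,0,0,0,0,0,0],[0.0,0,0,0,0,0,0],[0.0,0,0,0,0,0,0],[0.0,0,0,0,0,0,0],[0.0,0,0,0,0,0,0],[0.0,0,0,0,0,0,0]]]}}

```text
clock: 7.7
eef_pos: [0.597, -0.1881, 0.0048]
eef_rot: [[-0.111, 0.994, 0.002], [0.994, 0.111, -0.0], [-0.001, 0.002, -1.0]]
force: [-0.4, 0.7, 7.3]
finger_gap: 0.0184
```

>>> {"op": "step_arm", "data": {"targets": [[[0.0,0,0,-0.01,0,0,0],[0.0,0,0,-0.03,0,0,0],[0.0,0,0,-0.04,0,0,0],[0.0,0,0,-0.04,0,0,0],[0.0,0,0,0,0,0,0]]]}}

```text
clock: 8.2
eef_pos: [0.5993, -0.1895, 0.1299]
eef_rot: [[-0.111, 0.994, 0.01], [0.994, 0.111, -0.002], [-0.003, 0.009, -1.0]]
force: [0.5, -1.1, -0.1]
finger_gap: 0.0184
```

Run:
```python
from h import *
s=manip.state(); print(s["clock"],s["eef_pos"],s["force"],np.degrees(np.arctan2(s["eef_rot"][1,0],s["eef_rot"][0,0])),s["q"],s["finger_gap"])
c=cap("wrist","w4"); np.savez("w4.npz",img=c["img"],**{k:c[k] for k in("fx","fy","cx","cy","T")})
```

```text
8.2 [ 0.59927424 -0.18949427  0.12993089] [ 0.54797626 -1.1462364  -0.14204162] 96.37168474976397 [ -1.3159447   31.19115285  20.75352944  98.06494855 -13.39761137
  52.60440628  31.14156983] 0.018359879869092512
```

View pics/w4.png

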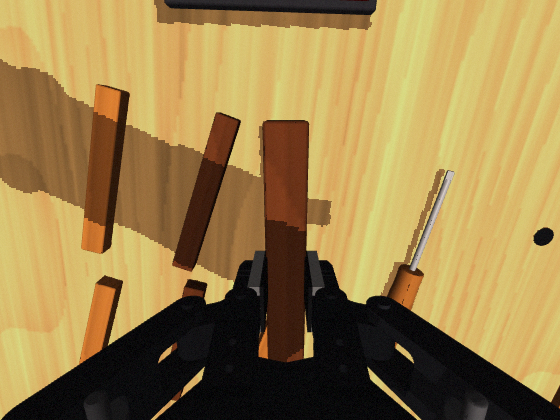

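```bash
cat > hand.py <<'E'
from h import *
def hand(c,dz_top=.0112,s=None):
    s=s or manip.state(); R=s["eef_rot"]; p=s["eef_pos"]
    r=manip.trace(c,"slat1")
    print([(round(d["p"],2),np.round(d["xy"]).tolist()) for d in r])
    # expected projection of far end of slat top, tool frame
    for X in (.070,.075,.080):
        P=p+R@np.array([X,0,-dz_top]); print(X,proj(c,P))
E
python3 - <<'E'
from hand import *
d=np.load("w4.npz"); c={k:d[k] for k in d}
s=manip.state(); R=s["eef_rot"]; p=s["eef_pos"]
for X in (.07,.075,.08): print(X,proj(c,p+R@np.array([X,0,-.0112])))
E
python3 plan.py 0 0.5623 .0832 .13 4.8
```

```text
0.07 [[280.01993608 127.21648665]]
0.075 [[279.94888107 115.19222588]]
0.08 [[279.87611975 102.87921385]]
t 8.25 [ 0.5979 -0.1887  0.1271] yaw 96.39 gap 0.0181 [-0.3  0.  -1.5]
[[[0,0.0115,0,0,0,0,3.8],[0,0.0225,-0.002,-0.0005,0,0,7.6],[0,0.0225,-0.005,0,0.1,0,7.7],[0,0.0215,-0.008,-0.0005,0,-0.1,7.6],[0,0.02,-0.0105,-0.0005,0,0,7.6],[0,0.019,-0.0135,0,0.1,0,7.7],[0,0.0165,-0.0155,-0.0005,0,0,7.6],[0,0.0145,-0.0175,0,0,0,7.6],[0,0.012,-0.0195,-0.0005,0.1,0,7.7],[0,0.0095,-0.021,0,0,0,7.6],[0,0.0065,-0.022,-0.0005,0,-0.1,7.6],[0,0.0035,-0.0225,-0.0005,0,0,7.7]]]
[[[0,0,-0.0115,0,0.1,0,3.8]]]
```

>>> {"op": "step_arm", "data": {"targets": [[[0,0.0115,0,0,0,0,3.8],[0,0.0225,-0.002,-0.0005,0,0,7.6],[0,0.0225,-0.005,0,0.1,0,7.7],[0,0.0215,-0.008,-0.0005,0,-0.1,7.6],[0,0.02,-0.0105,-0.0005,0,0,7.6],[0,0.019,-0.0135,0,0.1,0,7.7],[0,0.0165,-0.0155,-0.0005,0,0,7.6],[0,0.0145,-0.0175,0,0,0,7.6],[0,0.012,-0.0195,-0.0005,0.1,0,7.7],[0,0.0095,-0.021,0,0,0,7.6],[0,0.0065,-0.022,-0.0005,0,-0.1,7.6],[0,0.0035,-0.0225,-0.0005,0,0,7.7]]]}}

```text
clock: 9.45
eef_pos: [0.5611, 0.0738, 0.1263]
eef_rot: [[0.99, 0.144, -0.008], [0.144, -0.99, 0.0], [-0.008, -0.001, -1.0]]
force: [0.3, 0.5, -0.7]
finger_gap: 0.0179
```

>>> {"op": "step_arm", "data": {"targets": [[[0,0,-0.0115,0,0.1,0,3.8],[0,0,0,0,0,0,0],[0,0,0,0,0,0,0]]]}}

```text
clock: 9.75
eef_pos: [0.5598, 0.0837, 0.1265]
eef_rot: [[0.996, 0.086, -0.007], [0.086, -0.996, 0.001], [-0.007, -0.002, -1.0]]
force: [0.0, -0.3, 0.5]
finger_gap: 0.0182
```

```bash
python3 plan.py 0 0.5623 .0832 .084 4.8
python3 - <<'E'
from h import *
s=manip.state(); print(s["q"])
c=cap("wrist","w5")
E
```

```text
t 9.75 [0.5598 0.0837 0.1265] yaw 4.94 gap 0.0182 [ 0.  -0.3  0.5]
[[[0,0.0025,0.001,0.0425,-0.1,0.4,0.1]]]
[-45.60803506  31.97764043  46.57026358 107.79969978 -28.8629198
  53.12218533 -70.33111712]
```

View pics/w5.png

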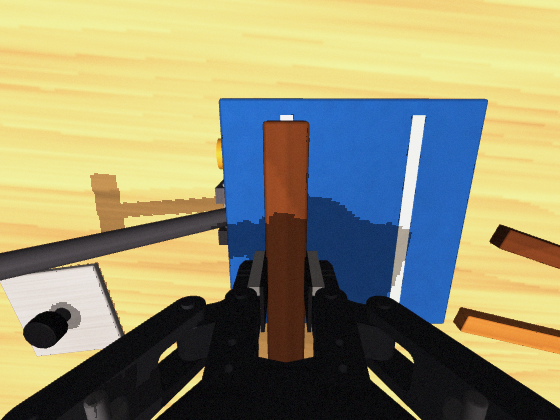

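>>> {"op": "step_arm", "data": {"targets": [[[0,0.0025,0.001,0.0145,-0.1,0.4,0.1],[0,0,0,0.018,0,0,0],[0,0,0,0.01,0,0,0],[0,0,0,0,0,0,0],[0,0,0,0,0,0,0]]]}}

```text
clock: 10.3
eef_pos: [0.5629, 0.0827, 0.0847]
eef_rot: [[0.997, 0.081, 0.001], [0.081, -0.997, 0.001], [0.001, -0.001, -1.0]]
force: [-0.0, 0.1, -0.3]
finger_gap: 0.0187
```

```bash
python3 plan.py 0 0.5623 .0832 .080 4.8; python3 -c "
from h import *
print(manip.state()['eef_rot'])"
```

```text
t 10.30 [0.5629 0.0827 0.0847] yaw 4.67 gap 0.0187 [-0.   0.1 -0.3]
[[[0,-0.0005,-0.0005,0.0045,0,0,-0.1]]]
[[ 9.96673891e-01  8.14912742e-02  5.72735645e-04]
 [ 8.14908655e-02 -9.96673840e-01  7.04006003e-04]
 [ 6.28200981e-04 -6.54991679e-04 -9.99999588e-01]]
```

>>> {"op": "step_arm", "data": {"targets": [[[0,0,-0.0005,0.004,0,0,-0.1],[0,0,0,0.002,0,0,0],[0,0,0,0,0,0,0]]]}}

```text
clock: 10.6
eef_pos: [0.5626, 0.0841, 0.0783]
eef_rot: [[0.996, 0.084, 0.001], [0.084, -0.996, 0.001], [0.001, -0.001, -1.0]]
force: [0.2, -0.8, -0.5]
finger_gap: 0.0179
```

>>> {"op": "step_arm", "data": {"targets": [[[0,0,0,0.001,0,0,0],[0,0,0,0,0,0,0]]]}}

```text
clock: 10.8
eef_pos: [0.5627, 0.084, 0.0774]
eef_rot: [[0.996, 0.084, 0.001], [0.084, -0.996, 0.001], [0.001, -0.001, -1.0]]
force: [0.2, -0.3, -0.4]
finger_gap: 0.0182
```

>>> {"op": "step_arm", "data": {"targets": [[[0,0,0,0.001,0,0,0],[0,0,0,0,0,0,0]]]}}

```text
clock: 11.0
eef_pos: [0.5627, 0.084, 0.0763]
eef_rot: [[0.996, 0.084, 0.001], [0.084, -0.996, 0.001], [0.001, -0.001, -1.0]]
force: [-0.6, 0.2, -1.3]
finger_gap: 0.0179
```

>>> {"op": "step_arm", "data": {"targets": [[[0,0,0.0005,0.001,0,0,0],[0,0,0,0,0,0,0]]]}}

```text
clock: 11.2
eef_pos: [0.5627, 0.0834, 0.0753]
eef_rot: [[0.996, 0.084, 0.0], [0.084, -0.996, 0.001], [0.001, -0.001, -1.0]]
force: [-0.3, -0.1, 0.3]
finger_gap: 0.0185
```

>>> {"op": "step_arm", "data": {"targets": [[[0,0,0,0.001,0,0,0],[0,0,0,0,0,0,0]]]}}

```text
clock: 11.4
eef_pos: [0.5628, 0.0834, 0.0748]
eef_rot: [[0.996, 0.084, 0.001], [0.084, -0.996, 0.001], [0.001, -0.001, -1.0]]
force: [-2.2, -0.0, 6.4]
finger_gap: 0.0182
```

>>> {"op": "step_arm", "data": {"targets": [[[0.05,0,0,0,0,0,0],[0.05,0,0,0,0,0,0],[0.05,0,0,0,0,0,0],[0.05,0,0,-0.02,0,0,0],[0.05,0,0,-0.04,0,0,0],[0.05,0,0,-0.04,0,0,0],[0.05,0,0,-0.03,0,0,0],[0.05,0,0,-0.015,0,0,0],[0.05,0,0,0,0,0,0]]]}}

```text
clock: 12.3
eef_pos: [0.5636, 0.0835, 0.2209]
eef_rot: [[0.996, 0.084, 0.003], [0.084, -0.996, 0.002], [0.004, -0.002, -1.0]]
force: [-1.0, 0.4, -0.8]
finger_gap: 0.0499
```

```bash
python3 - <<'E'
from look import *
s=manip.state(); print(s["clock"],s["q"])
c=cap("wrist","w6"); np.savez("w6.npz",img=c["img"],**{k:c[k] for k in("fx","fy","cx","cy","T")})
A,B,o=slats("c")
E
python3 plan.py 50 0.527 -0.192 0.05 75.8
```

```text
12.3 [-49.70021565  25.95894962  51.70856119 101.84365035 -22.7974548
  63.07907115 -75.46160118]
slat n=2 x 0.5945 y -0.3662 yaw 76.3 err 0.08 [162.0, 238.8] | single [(np.float64(0.5912), np.float64(-0.3677), np.float64(76.0)), (np.float64(0.5962), np.float64(-0.3662), np.float64(76.5))]
slat n=2 x 0.4150 y -0.3645 yaw 76.7 err 0.07 [177.4, 185.8] | single [(np.float64(0.411), np.float64(-0.3657), np.float64(76.5)), (np.float64(0.4161), np.float64(-0.3647), np.float64(76.2))]
slat n=2 x 0.5075 y -0.3599 yaw 80.4 err 0.09 [170.9, 213.2] | single [(np.float64(0.5043), np.float64(-0.3599), np.float64(80.5)), (np.float64(0.5087), np.float64(-0.3583), np.float64(80.2))]
slat n=2 x 0.5251 y -0.1926 yaw 76.2 err 0.07 [228.9, 221.5] | single [(np.float64(0.5224), np.float64(-0.1926), np.float64(75.6)), (np.float64(0.5267), np.float64(-0.192), np.float64(75.7))]
slat n=1 x 0.4730 y 0.2529 yaw 116.2 err 0.47 [398.9, 214.0] | single [(np.float64(0.4722), np.float64(0.2534), np.float64(116.6))]
t 12.55 [0.5618 0.0834 0.2178] yaw 4.81 gap 0.0499 [-0.2  1.2  0.2]
[[[0.05,-0.003,0.015,0.0095,0,0,-3.9],[0.05,-0.0085,0.0295,0.0185,0,0,-7.9],[0.05,-0.0125,0.0285,0.0185,0,0,-7.9],[0.05,-0.016,0.026,0.019,0,0,-7.9],[0.05,-0.02,0.024,0.0185,0,0,-7.9],[0.05,-0.0225,0.021,0.0185,-0.1,0,-7.9],[0.05,-0.0255,0.0175,0.0185,0,0,-7.9],[0.05,-0.0275,0.0135,0.019,0,0.1,-7.9],[0.05,-0.029,0.01,0.0185,0,0,-7.8],[0.05,-0.0155,0.003,0.0095,0,0,-4]]]
```

View pics/w6.png

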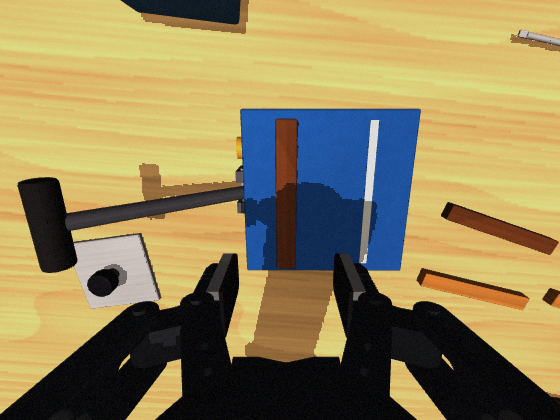

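```bash
cat > rel.py <<'E'
from platfit import *
def load(fn):
    d=np.load(fn); c={k:d[k] for k in d}; c["T"]=c["T"].copy(); return c
def lift(c):
    """camera z shifted so the platform fits at h; returns c"""
    x,e,m=stripes(c); print("plat raw",np.round(x,3),"yaw",np.degrees(x[2]),e); return x
E
python3 - <<'E'
from rel import *
c=load("w6.npz"); c["T"][2,3]+=.0055
x,e,m=stripes(c); print(x,np.degrees(x[2]),e)
cv2.imwrite("pics/m.png",m*255)
im=c["img"].astype(int)
g=c["img"]
# slat mask: reddish
mk=((im[:,:,0]>im[:,:,2]+15)).astype(np.uint8)
hull=cv2.convexHull(proj(c,box(x[0]/100,x[1]/100,x[2],.165,.165,.07,.07)).astype(np.float32)).astype(np.int32)
roi=np.zeros(mk.shape,np.uint8); cv2.fillConvexPoly(roi,hull,1); mk&=roi
n,l,st,_=cv2.connectedComponentsWithStats(mk); k=1+np.argmax(st[1:,4]); mk=l==k; print(st[k])
f=fitbox([(c,mk)],(.5623,.0832,np.radians(4.8)),.15,.02,.07,.086); print(np.round(f,4),np.degrees(f[2]))
a=np.radians(4.8); d=np.array([f[0]-x[0]/100,f[1]-x[1]/100]); print("rel",d@[np.cos(a),np.sin(a)],d@[-np.sin(a),np.cos(a)])
E
```

```text
[5.65905269e+01 4.01926369e+00 8.51530969e-02 1.07274729e-02] 4.87891306604071 0.13807139980250768
[ 276  119   21  148 2965]
[0.5635 0.0823 0.0823 0.0232] 4.715978323838421
rel 0.0011151645180477602 0.0421712924630358[ WARN:0@0.370] global loadsave.cpp:1063 imwrite_ Unsupported depth image for selected encoder is fallbacked to CV_8U.
```

>>> {"op": "step_arm", "data": {"targets": [[[0.05,-0.003,0.015,0.0095,0,0,-3.9],[0.05,-0.0085,0.0295,0.0185,0,0,-7.9],[0.05,-0.0125,0.0285,0.0185,0,0,-7.9],[0.05,-0.016,0.026,0.019,0,0,-7.9],[0.05,-0.02,0.024,0.0185,0,0,-7.9],[0.05,-0.0225,0.021,0.0185,-0.1,0,-7.9],[0.05,-0.0255,0.0175,0.0185,0,0,-7.9],[0.05,-0.0275,0.0135,0.019,0,0.1,-7.9],[0.05,-0.029,0.01,0.0185,0,0,-7.8],[0.05,-0.0155,0.003,0.0095,0,0,-4],[0.05,0,0,0,0,0,0],[0.05,0,0,0,0,0,0]]]}}

```text
clock: 13.75
eef_pos: [0.5276, -0.1917, 0.0504]
eef_rot: [[0.248, 0.969, 0.001], [0.969, -0.248, 0.002], [0.002, 0.001, -1.0]]
force: [0.2, 0.3, -0.7]
finger_gap: 0.0502
```

```bash
python3 plan.py 50 0.527 -0.192 0.006 75.8
```

```text
t 13.75 [ 0.5276 -0.1917  0.0504] yaw 75.64 gap 0.0502 [ 0.2  0.3 -0.7]
[[[0.05,-0.0005,-0.0005,0.0445,0,-0.1,-0.2]]]
```

>>> {"op": "step_arm", "data": {"targets": [[[0.05,-0.0005,-0.0005,0.0195,0,-0.1,-0.2],[0.05,0,0,0.018,0,0,0],[0.05,0,0,0.0065,0,0,0],[0.05,0,0,0,0,0,0],[0.0,0,0,0,0,0,0],[0.0,0,0,0,0,0,0],[0.0,0,0,0,0,0,0],[0.0,0,0,0,0,0,0]]]}}

```text
clock: 14.55
eef_pos: [0.5285, -0.1923, 0.0083]
eef_rot: [[0.242, 0.97, 0.004], [0.97, -0.242, -0.0], [0.001, 0.004, -1.0]]
force: [-1.0, 1.0, 5.0]
finger_gap: 0.0179
```

>>> {"op": "step_arm", "data": {"targets": [[[0.0,0,0,-0.01,0,0,0],[0.0,0,0,-0.03,0,0,0],[0.0,0,0,-0.04,0,0,0],[0.0,0,0,-0.04,0,0,0],[0.0,0,0,0,0,0,0]]]}}

```text
clock: 15.05
eef_pos: [0.5304, -0.194, 0.1331]
eef_rot: [[0.243, 0.97, 0.011], [0.97, -0.243, -0.003], [0.0, 0.012, -1.0]]
force: [0.3, -0.7, -0.4]
finger_gap: 0.0177
```

```bash
python3 plan.py 0 0.5688 -.0006 .12 4.8; python3 -c "
from h import *
c=cap('wrist','w7'); s=manip.state(); R=s['eef_rot']; p=s['eef_pos']
for X in (.07,.075,.08): print(X,proj(c,p+R@np.array([X,0,-.0104])))
"
```

```text
t 15.05 [ 0.5304 -0.194   0.1331] yaw 75.96 gap 0.0177 [ 0.3 -0.7 -0.4]
[[[0,0.011,-0.0005,0.0005,0,0,4],[0,0.0215,-0.0025,0.0015,0.1,-0.1,7.9],[0,0.0215,-0.006,0.0015,0.1,0,7.9],[0,0.02,-0.008,0.0015,0,-0.1,7.9],[0,0.019,-0.0115,0.0015,0.1,0,7.9],[0,0.017,-0.0135,0.0015,0,-0.1,7.9],[0,0.0155,-0.016,0.001,0.1,0,7.9],[0,0.0125,-0.0175,0.0015,0.1,-0.1,7.9],[0,0.0105,-0.0195,0.0015,0,0,7.9],[0,0.0035,-0.01,0.001,0.1,0,4]]]
0.07 [[279.07924016 129.10670465]]
0.075 [[278.9952177  117.17691728]]
0.08 [[278.90919789 104.96354183]]
```

View pics/w7.png

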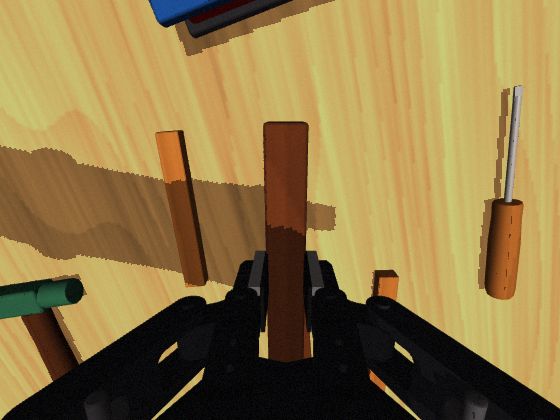

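>>> {"op": "step_arm", "data": {"targets": [[[0,0.011,-0.0005,0.0005,0,0,4],[0,0.0215,-0.0025,0.0015,0.1,-0.1,7.9],[0,0.0215,-0.006,0.0015,0.1,0,7.9],[0,0.02,-0.008,0.0015,0,-0.1,7.9],[0,0.019,-0.0115,0.0015,0.1,0,7.9],[0,0.017,-0.0135,0.0015,0,-0.1,7.9],[0,0.0155,-0.016,0.001,0.1,0,7.9],[0,0.0125,-0.0175,0.0015,0.1,-0.1,7.9],[0,0.0105,-0.0195,0.0015,0,0,7.9],[0,0.0035,-0.01,0.001,0,0,4],[0,0,0,0,0,0,0],[0,0,0,0,0,0,0]]]}}

```text
clock: 16.3
eef_pos: [0.5649, 0.0004, 0.1135]
eef_rot: [[0.996, 0.086, -0.009], [0.086, -0.996, 0.0], [-0.009, -0.001, -1.0]]
force: [-0.3, -0.2, -0.7]
finger_gap: 0.0182
```

```bash
V=15 python3 plan.py 0 0.5688 -.0006 .086 4.8
```

```text
t 16.30 [5.649e-01 4.000e-04 1.135e-01] yaw 4.94 gap 0.0182 [-0.3 -0.2 -0.7]
[[[0,0.002,0.0005,0.0135,0,0.3,0.1],[0,0.002,0.001,0.014,0,0.2,0]]]
```

>>> {"op": "step_arm", "data": {"targets": [[[0,0.002,0.0005,0.0135,0,0.3,0.1],[0,0.002,0.001,0.014,0,0.2,0],[0,0,0,0,0,0,0],[0,0,0,0,0,0,0]]]}}

```text
clock: 16.7
eef_pos: [0.569, -0.0011, 0.0861]
eef_rot: [[0.997, 0.081, -0.001], [0.081, -0.997, 0.001], [-0.0, -0.001, -1.0]]
force: [0.3, -0.7, -0.2]
finger_gap: 0.0181
```

>>> {"op": "step_arm", "data": {"targets": [[[0,0,0,0.004,0,0,0],[0,0,0,0.002,0,0,0],[0,0,0,0,0,0,0]]]}}

```text
clock: 17.0
eef_pos: [0.5694, -0.0002, 0.0803]
eef_rot: [[0.997, 0.082, 0.0], [0.082, -0.997, 0.002], [0.0, -0.002, -1.0]]
force: [0.6, -0.3, -0.1]
finger_gap: 0.0176
```

>>> {"op": "step_arm", "data": {"targets": [[[0,-0.0005,0.0005,0.001,0,0,-0.1],[0,0,0,0,0,0,0]]]}}

```text
clock: 17.2
eef_pos: [0.5689, -0.0008, 0.0794]
eef_rot: [[0.996, 0.084, 0.0], [0.084, -0.996, 0.001], [0.001, -0.001, -1.0]]
force: [0.2, 0.4, -0.3]
finger_gap: 0.0178
```

>>> {"op": "step_arm", "data": {"targets": [[[0,0,0,0.001,0,0,0],[0,0,0,0,0,0,0]]]}}

```text
clock: 17.4
eef_pos: [0.5691, -0.0008, 0.0784]
eef_rot: [[0.996, 0.084, 0.001], [0.084, -0.996, 0.002], [0.001, -0.001, -1.0]]
force: [0.5, 0.4, -0.2]
finger_gap: 0.0183
```

>>> {"op": "step_arm", "data": {"targets": [[[0,0,0,0.001,0,0,0],[0,0,0,0,0,0,0]]]}}

```text
clock: 17.6
eef_pos: [0.5691, -0.0008, 0.0783]
eef_rot: [[0.996, 0.084, 0.001], [0.084, -0.996, 0.002], [0.001, -0.002, -1.0]]
force: [-4.2, 1.4, 12.0]
finger_gap: 0.0176
```

>>> {"op": "step_arm", "data": {"targets": [[[0.05,0,0,0,0,0,0],[0.05,0,0,0,0,0,0],[0.05,0,0,0,0,0,0],[0.05,0,0,-0.02,0,0,0],[0.05,0,0,-0.04,0,0,0],[0.05,0,0,-0.04,0,0,0],[0.05,0,0,-0.04,0,0,0],[0.05,0,0,-0.02,0,0,0],[0.05,0,0,0,0,0,0]]]}}

```text
clock: 18.5
eef_pos: [0.5705, -0.0014, 0.2402]
eef_rot: [[0.996, 0.084, 0.005], [0.084, -0.996, 0.002], [0.005, -0.002, -1.0]]
force: [1.4, -0.7, -0.3]
finger_gap: 0.0502
```

```bash
cat > chk.py <<'E'
import sys
from look import *
s=manip.state(); print("t",s["clock"],"q",np.round(s["q"],1))
n=sys.argv[1]
c=cap("wrist","w"+n); np.savez("w%s.npz"%n,img=c["img"],**{k:c[k] for k in("fx","fy","cx","cy","T")})
A,B,o=slats("s"+n)
E
python3 chk.py 8; python3 plan.py 50 0.4368 -0.182 0.05 80.2
```

```text
t 18.5 q [-42.2  25.1  53.2 100.4 -22.2  65.4 -67.4]
slat n=1 x 0.5246 y -0.0007 yaw 4.4 err 0.02 [300.2, 227.7] | single [(np.float64(0.5246), np.float64(-0.0007), np.float64(4.4))]
slat n=2 x 0.4153 y -0.3650 yaw 76.3 err 0.07 [177.7, 189.1] | single [(np.float64(0.4126), np.float64(-0.3636), np.float64(74.4)), (np.float64(0.4157), np.float64(-0.3657), np.float64(76.5))]
slat n=1 x 0.5167 y 0.0906 yaw 4.6 err 0.03 [329.9, 224.1] | single [(np.float64(0.5166), np.float64(0.0907), np.float64(4.5))]
slat n=2 x 0.5076 y -0.3590 yaw 81.1 err 0.08 [172.2, 215.8] | single [(np.float64(0.5041), np.float64(-0.3606), np.float64(80.9)), (np.float64(0.5086), np.float64(-0.3592), np.float64(81.1))]
slat n=2 x 0.5945 y -0.3663 yaw 76.3 err 0.10 [163.2, 240.6] | single [(np.float64(0.5913), np.float64(-0.3678), np.float64(76.1)), (np.float64(0.5962), np.float64(-0.3664), np.float64(75.7))]
slat n=2 x 0.4354 y -0.1816 yaw 81.3 err 0.07 [235.5, 196.0] | single [(np.float64(0.4325), np.float64(-0.1816), np.float64(81.4)), (np.float64(0.4364), np.float64(-0.1819), np.float64(81.1))]
t 18.75 [ 0.5681 -0.0008  0.236 ] yaw 4.80 gap 0.0500 [ 0.2 -0.3 -0.6]
[[[0.05,-0.0075,0.0085,0.0095,0,0,-3.8],[0.05,-0.0155,0.016,0.0185,0,0,-7.5],[0.05,-0.0175,0.014,0.0185,0,0,-7.5],[0.05,-0.0195,0.011,0.0185,0,0,-7.6],[0.05,-0.0205,0.009,0.0185,-0.1,0,-7.5],[0.05,-0.0215,0.006,0.019,0,0,-7.6],[0.05,-0.022,0.003,0.0185,0,0,-7.5],[0.05,-0.0225,0,0.0185,0,0,-7.5],[0.05,-0.022,-0.003,0.0185,0,0,-7.6],[0.05,-0.022,-0.0055,0.019,0,0,-7.5],[0.05,-0.01,-0.0045,0.009,0,0,-3.8]]]
```

View pics/w8.png

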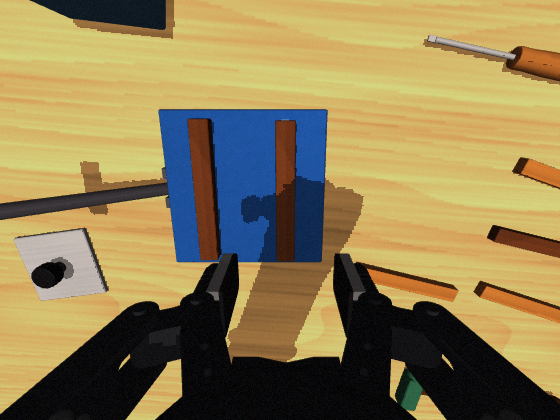

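>>> {"op": "step_arm", "data": {"targets": [[[0.05,-0.0075,0.0085,0.0095,0,0,-3.8],[0.05,-0.0155,0.016,0.0185,0,0,-7.5],[0.05,-0.0175,0.014,0.0185,0,0,-7.5],[0.05,-0.0195,0.011,0.0185,0,0,-7.6],[0.05,-0.0205,0.009,0.0185,-0.1,0,-7.5],[0.05,-0.0215,0.006,0.019,0,0,-7.6],[0.05,-0.022,0.003,0.0185,0,0,-7.5],[0.05,-0.0225,0,0.0185,0,0,-7.5],[0.05,-0.022,-0.003,0.0185,0,0,-7.6],[0.05,-0.022,-0.0055,0.019,0,0,-7.5],[0.05,-0.01,-0.0045,0.009,0,0,-3.8],[0.05,0,0,0,0,0,0]]]}}

```text
clock: 19.95
eef_pos: [0.435, -0.1831, 0.0494]
eef_rot: [[0.173, 0.985, -0.003], [0.985, -0.173, 0.001], [0.0, -0.003, -1.0]]
force: [0.3, 0.1, 0.7]
finger_gap: 0.0503
```

>>> {"op": "step_arm", "data": {"targets": [[[0.05,0,0,0,0,0,0]]]}}

```text
clock: 20.05
eef_pos: [0.4376, -0.1818, 0.0508]
eef_rot: [[0.173, 0.985, 0.0], [0.985, -0.173, 0.001], [0.001, 0.0, -1.0]]
force: [0.1, -0.0, -0.8]
finger_gap: 0.05
```

```bash
V=20 python3 plan.py 50 0.4368 -0.182 0.006 80.6;  python3 -c "
from h import *
s=manip.state(); print(np.round(s['q'],1))"
```

```text
t 20.05 [ 0.4376 -0.1818  0.0508] yaw 80.04 gap 0.0500 [ 0.1 -0.  -0.8]
[[[0.05,0,0,0.0075,0,0,-0.1],[0.05,0,-0.0005,0.015,0,0,-0.2],[0.05,-0.0005,0,0.015,0,0,-0.2],[0.05,0,-0.0005,0.0075,0,0,-0.1]]]
[ -2.2  26.8  24.3 123.3 -19.7  33.6  26.3]
```

>>> {"op": "step_arm", "data": {"targets": [[[0.05,0,0,0.0095,0,0,-0.2],[0.05,0,-0.0005,0.018,0,0,-0.2],[0.05,-0.0005,0,0.014,0,0,-0.2],[0.05,0,-0.0005,0.0035,0,0,0],[0.05,0,0,0,0,0,0],[0,0,0,0,0,0,0],[0,0,0,0,0,0,0],[0,0,0,0,0,0,0],[0,0,0,0,0,0,0],[0,0,0,0,0,0,0]]]}}

```text
clock: 21.05
eef_pos: [0.4374, -0.1823, 0.0069]
eef_rot: [[0.16, 0.987, 0.003], [0.987, -0.16, 0.0], [0.001, 0.003, -1.0]]
force: [-0.8, 0.1, 5.8]
finger_gap: 0.018
```

>>> {"op": "step_arm", "data": {"targets": [[[0,0,0,-0.01,0,0,0],[0,0,0,-0.03,0,0,0],[0,0,0,-0.04,0,0,0],[0,0,0,-0.04,0,0,0],[0,0,0,-0.03,0,0,0],[0,0,0,-0.01,0,0,0],[0,0,0,0,0,0,0],[0,0,0,0,0,0,0]]]}}

```text
clock: 21.85
eef_pos: [0.4361, -0.1819, 0.1654]
eef_rot: [[0.159, 0.987, 0.001], [0.987, -0.159, 0.001], [0.001, 0.001, -1.0]]
force: [-0.2, 0.2, -0.7]
finger_gap: 0.018
```

```bash
V=35 python3 plan.py 0 0.6077 .0448 .12 94.8; python3 -c "
from h import *
c=cap('wrist','w9'); s=manip.state(); R=s['eef_rot']; p=s['eef_pos']; print(np.round(s['q'],1))
for X in (.07,.075,.08): print(X,proj(c,p+R@np.array([X,0,-.01])))
"
```

```text
t 21.85 [ 0.4361 -0.1819  0.1654] yaw 80.83 gap 0.0180 [-0.2  0.2 -0.7]
[[[0,0.014,0.0075,0.0025,0,0,-0.8],[0,0.0275,0.015,0.005,0,0,-1.5],[0,0.0275,0.016,0.005,0,0,-1.6],[0,0.027,0.0165,0.0055,0,0,-1.5],[0,0.026,0.0175,0.005,0,0,-1.6],[0,0.026,0.018,0.005,0,0,-1.5],[0,0.0255,0.019,0.005,0,0,-1.6],[0,0.025,0.0195,0.005,0,0,-1.5],[0,0.024,0.02,0.005,0,0,-1.6],[0,0.012,0.0105,0.0025,0,0,-0.8]]]
[ -8.9  16.   31.2 117.5 -10.9  49.2  19.3]
0.07 [[281.60960905 130.33686419]]
0.075 [[281.56323916 118.29599744]]
0.08 [[281.51575646 105.96616874]]
```

View pics/w9.png

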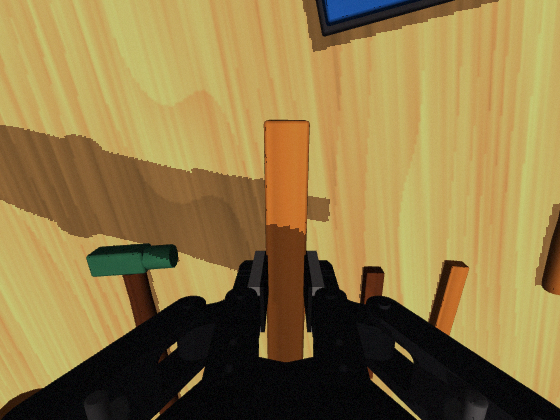

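>>> {"op": "step_arm", "data": {"targets": [[[0,0.014,0.0075,0.0025,0,0,-0.8],[0,0.0275,0.015,0.005,0,0,-1.5],[0,0.0275,0.016,0.005,0,0,-1.6],[0,0.027,0.0165,0.0055,0,0,-1.5],[0,0.026,0.0175,0.005,0,0,-1.6],[0,0.026,0.018,0.005,0,0,-1.5],[0,0.0255,0.019,0.005,0,0,-1.6],[0,0.025,0.0195,0.005,0,0,-1.5],[0,0.024,0.02,0.005,0,0,-1.6],[0,0.012,0.0105,0.0025,0,0,-0.8],[0,0,0,0,0,0,0],[0,0,0,0,0,0,0]]]}}

```text
clock: 23.1
eef_pos: [0.6076, 0.0434, 0.12]
eef_rot: [[-0.083, 0.997, -0.0], [0.997, 0.083, -0.001], [-0.001, -0.001, -1.0]]
force: [-0.3, -0.2, -1.4]
finger_gap: 0.0181
```

```bash
V=15 python3 plan.py 0 0.6077 .0448 .096 94.8
```

```text
t 23.10 [0.6076 0.0434 0.12  ] yaw 94.76 gap 0.0181 [-0.3 -0.2 -1.4]
[[[0,0.0005,0,0.012,0,0,0],[0,0.001,0,0.012,0,0.1,0]]]
```

>>> {"op": "step_arm", "data": {"targets": [[[0,0.0005,0,0.012,0,0,0],[0,0.0005,0,0.012,0,0,0],[0,0,0,0,0,0,0],[0,0,0,0,0,0,0]]]}}

```text
clock: 23.5
eef_pos: [0.6078, 0.0447, 0.0963]
eef_rot: [[-0.083, 0.997, 0.0], [0.997, 0.083, -0.0], [-0.0, 0.0, -1.0]]
force: [0.6, -0.3, -0.6]
finger_gap: 0.0183
```

```bash
V=15 python3 plan.py 0 0.6077 .0448 .0935 94.8
```

```text
t 23.50 [0.6078 0.0447 0.0963] yaw 94.76 gap 0.0183 [ 0.6 -0.3 -0.6]
[[[0,0,0,0.003,0,0,0]]]
```

>>> {"op": "step_arm", "data": {"targets": [[[0,0,0,0.0025,0,0,0],[0,0,0,0.001,0,0,0],[0,0,0,0,0,0,0]]]}}

```text
clock: 23.8
eef_pos: [0.6084, 0.0452, 0.0934]
eef_rot: [[-0.084, 0.996, 0.002], [0.996, 0.084, 0.0], [-0.0, 0.002, -1.0]]
force: [0.2, -0.2, 0.1]
finger_gap: 0.0182
```

>>> {"op": "step_arm", "data": {"targets": [[[0,0,-0.0005,0.001,0,0,0],[0,0,0,0,0,0,0]]]}}

```text
clock: 24.0
eef_pos: [0.6084, 0.0453, 0.093]
eef_rot: [[-0.084, 0.996, 0.003], [0.996, 0.084, 0.0], [0.0, 0.003, -1.0]]
force: [-0.8, -0.7, 4.4]
finger_gap: 0.0182
```

>>> {"op": "step_arm", "data": {"targets": [[[0.05,0,0,0,0,0,0],[0.05,0,0,0,0,0,0],[0.05,0,0,0,0,0,0],[0.05,0,0,-0.02,0,0,0],[0.05,0,0,-0.04,0,0,0],[0.05,0,0,-0.04,0,0,0],[0.05,0,0,-0.03,0,0,0],[0.05,0,0,-0.01,0,0,0],[0.05,0,0,0,0,0,0]]]}}

```text
clock: 24.9
eef_pos: [0.6084, 0.0453, 0.2336]
eef_rot: [[-0.084, 0.996, 0.004], [0.996, 0.084, 0.001], [0.0, 0.004, -1.0]]
force: [-0.2, 0.3, -0.6]
finger_gap: 0.05
```

```bash
python3 chk.py 10; python3 plan.py 50 0.5962 -0.366 0.05 76.1
```

```text
t 24.9 q [-26.7  24.1  25.   93.8 -11.1  64.2   6. ]
slat n=1 x 0.5246 y -0.0003 yaw 4.3 err 0.31 [298.1, 219.7] | single [(np.float64(0.5245), np.float64(-0.0003), np.float64(4.3))]
slat n=2 x 0.5950 y -0.3651 yaw 75.7 err 0.11 [165.6, 241.0] | single [(np.float64(0.5914), np.float64(-0.3671), np.float64(75.7)), (np.float64(0.5966), np.float64(-0.3645), np.float64(76.1))]
slat n=1 x 0.5257 y 0.0919 yaw 3.0 err 0.90 [330.1, 228.8] | single [(np.float64(0.5257), np.float64(0.0918), np.float64(3.1))]
slat n=2 x 0.5075 y -0.3600 yaw 81.0 err 0.13 [169.9, 214.3] | single [(np.float64(0.5037), np.float64(-0.3608), np.float64(81.1)), (np.float64(0.509), np.float64(-0.3583), np.float64(80.5))]
slat n=2 x 0.4152 y -0.3657 yaw 76.2 err 0.12 [180.0, 185.6] | single [(np.float64(0.412), np.float64(-0.3637), np.float64(74.8)), (np.float64(0.4163), np.float64(-0.3653), np.float64(75.9))]
t 25.15 [0.6068 0.0452 0.2306] yaw 94.81 gap 0.0503 [ 0.1  1.2 -0.3]
[[[0.05,-0.0205,-0.002,0.009,0,0,0.9],[0.05,-0.041,-0.004,0.018,0,0,1.9],[0.05,-0.041,-0.0025,0.018,0,0,1.9],[0.05,-0.041,-0.001,0.0185,0,0,1.8],[0.05,-0.041,0,0.018,0,0,1.9],[0.05,-0.0415,0.0015,0.018,0,0,1.9],[0.05,-0.041,0.003,0.018,0,0,1.9],[0.05,-0.0405,0.004,0.018,-0.1,0,1.8],[0.05,-0.041,0.0055,0.018,0,0,1.9],[0.05,-0.0405,0.007,0.0185,0,0,1.9],[0.05,-0.02,0.004,0.009,0,0,0.9]]]
```

View pics/w10.png

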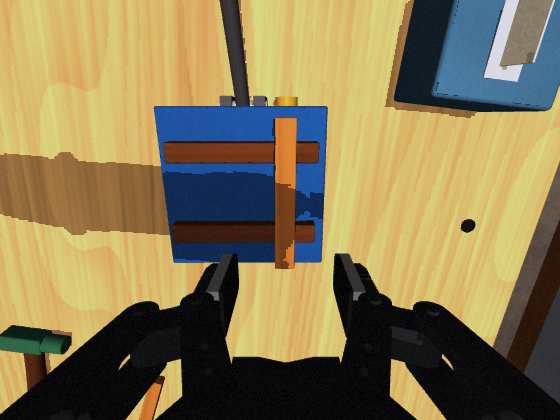

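```bash
cat > relfit.py <<'E'
from rel import *
def relfit(fn,boxes,prior=(.5658,.0413),yaw=4.8,dz=.0055,h=0):
    """boxes: list of (name, x,y(lift),along 'x'/'y', z0 rel platform, L,W,H). fit each against edges: project & report best shift by colour edge alignment"""
E
python3 - <<'E'
from rel import *
c=load("w10.npz"); c["T"][2,3]+=.0055
# bias in tool frame: ox=-.0013 along tool x ; draw predicted outlines
s=np.array
im=c["img"][:,:,::-1].copy()
a=np.radians(4.8); R=np.array([[np.cos(a),-np.sin(a)],[np.sin(a),np.cos(a)]]); P=s([.5658,.0413])
def outl(x,y,yaw,L,W,z,col):
    p=P+R@s([x,y]); b=box(p[0],p[1],a+yaw,L,W,z,z)[[0,2,6,4]]
    q=proj(c,b); q=np.round(q*16).astype(np.int32)
    cv2.polylines(im,[q.reshape(-1,1,2)],True,col,1,cv2.LINE_AA,4)
outl(0,0,0,.17,.17,.07,(0,255,255)); outl(0,.042,0,.15,.02,.086,(0,255,0)); outl(0,-.042,0,.15,.02,.086,(0,255,0)); outl(.042,0,np.pi/2,.15,.02,.102,(255,255,255))
im=cv2.resize(im[80:300,130:350],None,fx=2.7,fy=2.7,interpolation=cv2.INTER_NEAREST)
cv2.imwrite("pics/o10.png",im)
E
```

```text
(no output)
```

View pics/o10.png

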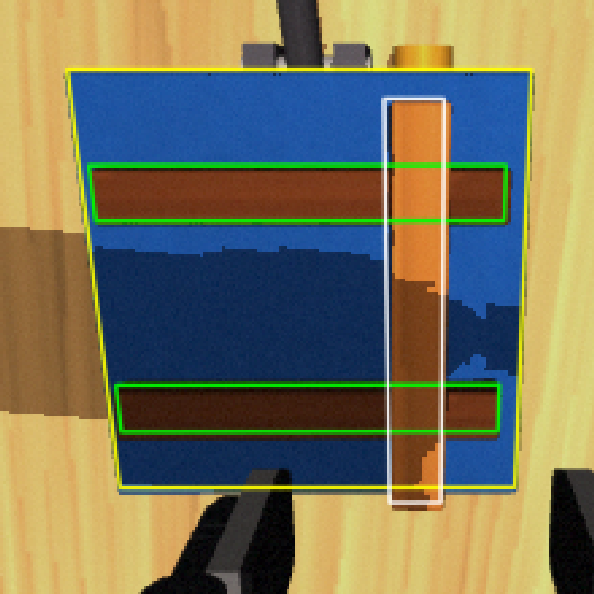

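>>> {"op": "step_arm", "data": {"targets": [[[0.05,-0.0205,-0.002,0.009,0,0,0.9],[0.05,-0.041,-0.004,0.018,0,0,1.9],[0.05,-0.041,-0.0025,0.018,0,0,1.9],[0.05,-0.041,-0.001,0.0185,0,0,1.8],[0.05,-0.041,0,0.018,0,0,1.9],[0.05,-0.0415,0.0015,0.018,0,0,1.9],[0.05,-0.041,0.003,0.018,0,0,1.9],[0.05,-0.0405,0.004,0.018,-0.1,0,1.8],[0.05,-0.041,0.0055,0.018,0,0,1.9],[0.05,-0.0405,0.007,0.0185,0,0,1.9],[0.05,-0.02,0.004,0.009,0,0,0.9],[0.05,0,0,0,0,0,0]]]}}

```text
clock: 26.35
eef_pos: [0.5931, -0.3712, 0.0484]
eef_rot: [[0.247, 0.969, -0.002], [0.969, -0.247, -0.002], [-0.002, -0.001, -1.0]]
force: [-0.3, -0.2, -0.3]
finger_gap: 0.0498
```

>>> {"op": "step_arm", "data": {"targets": [[[0.05,0,0,0,0,0,0]]]}}

```text
clock: 26.45
eef_pos: [0.596, -0.3665, 0.05]
eef_rot: [[0.242, 0.97, 0.001], [0.97, -0.242, 0.0], [0.001, 0.001, -1.0]]
force: [0.7, 0.6, -0.2]
finger_gap: 0.05
```

```bash
V=20 python3 plan.py 50 0.5962 -0.366 0.006 76;  python3 -c "
from h import *
s=manip.state(); print(np.round(s['q'],1))"
```

```text
t 26.45 [ 0.596  -0.3665  0.05  ] yaw 76.01 gap 0.0500 [ 0.7  0.6 -0.2]
[[[0.05,0,0,0.0075,0,0,0],[0.05,0,0,0.0145,0,0,0],[0.05,0.0005,0,0.0145,0,0,0],[0.05,0,0,0.0075,0.1,0,0]]]
[ 11.7  43.6  25.9  90.  -22.6  51.6  31.6]
```

>>> {"op": "step_arm", "data": {"targets": [[[0.05,0,0,0.0095,0,0,0],[0.05,0,0,0.018,0,0,0],[0.05,0.0005,0,0.013,0,0,0],[0.05,0,0,0.0035,0,0,0],[0.05,0,0,0,0,0,0],[0,0,0,0,0,0,0],[0,0,0,0,0,0,0],[0,0,0,0,0,0,0],[0,0,0,0,0,0,0],[0,0,0,0,0,0,0]]]}}

```text
clock: 27.45
eef_pos: [0.5982, -0.3657, 0.0083]
eef_rot: [[0.24, 0.971, 0.004], [0.971, -0.24, -0.001], [0.0, 0.004, -1.0]]
force: [-0.9, 0.7, 6.1]
finger_gap: 0.018
```

>>> {"op": "step_arm", "data": {"targets": [[[0,0,0,-0.01,0,0,0],[0,0,0,-0.03,0,0,0],[0,0,0,-0.04,0,0,0],[0,0,0,-0.04,0,0,0],[0,0,0,-0.03,0,0,0],[0,0,0,-0.01,0,0,0],[0,0,0,0,0,0,0],[0,0,0,0,0,0,0]]]}}

```text
clock: 28.25
eef_pos: [0.5966, -0.3646, 0.166]
eef_rot: [[0.24, 0.971, 0.002], [0.971, -0.24, 0.001], [0.001, 0.001, -1.0]]
force: [0.0, 0.9, -0.7]
finger_gap: 0.0183
```

```bash
V=40 python3 plan.py 0 0.5239 .0378 .125 94.8; python3 -c "
from h import *
c=cap('wrist','w11'); s=manip.state(); R=s['eef_rot']; p=s['eef_pos']; print(np.round(s['q'],1))
for X in (.07,.075,.08): print(X,proj(c,p+R@np.array([X,0,-.01])))
"
```

```text
t 28.25 [ 0.5966 -0.3646  0.166 ] yaw 76.11 gap 0.0183 [ 0.   0.9 -0.7]
[[[0,0.017,-0.0075,0.002,0,0,-0.8],[0,0.034,-0.015,0.0035,0,0,-1.7],[0,0.0345,-0.0135,0.004,0,0,-1.7],[0,0.035,-0.0125,0.0035,0,0,-1.7],[0,0.0355,-0.012,0.004,0,0,-1.7],[0,0.0355,-0.0105,0.0035,0,0,-1.7],[0,0.036,-0.0095,0.004,0.1,0,-1.7],[0,0.036,-0.0085,0.0035,0,0,-1.7],[0,0.0365,-0.0075,0.004,0,0,-1.7],[0,0.0365,-0.006,0.0035,0,-0.1,-1.7],[0,0.037,-0.005,0.004,0,0,-1.7],[0,0.0185,-0.0025,0.002,0,0,-0.9]]]
[  9.8  36.9  29.1  84.7 -19.2  63.4  28.8]
0.07 [[281.60250633 130.32179895]]
0.075 [[281.55483017 118.29185511]]
0.08 [[281.50600986 105.97321145]]
```

View pics/w11.png

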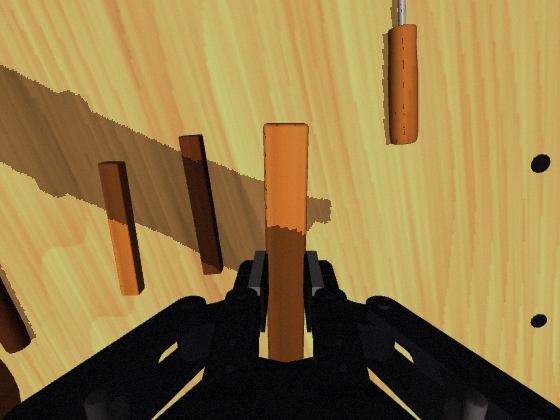

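>>> {"op": "step_arm", "data": {"targets": [[[0,0.017,-0.0075,0.002,0,0,-0.8],[0,0.034,-0.015,0.0035,0,0,-1.7],[0,0.0345,-0.0135,0.004,0,0,-1.7],[0,0.035,-0.0125,0.0035,0,0,-1.7],[0,0.0355,-0.012,0.004,0,0,-1.7],[0,0.0355,-0.0105,0.0035,0,0,-1.7],[0,0.036,-0.0095,0.004,0.1,0,-1.7],[0,0.036,-0.0085,0.0035,0,0,-1.7],[0,0.0365,-0.0075,0.004,0,0,-1.7],[0,0.0365,-0.006,0.0035,0,-0.1,-1.7],[0,0.037,-0.005,0.004,0,0,-1.7],[0,0.0195,-0.0025,0.002,0,0,-0.9]]]}}

```text
clock: 29.5
eef_pos: [0.5222, 0.0417, 0.1236]
eef_rot: [[-0.089, 0.996, -0.002], [0.996, 0.089, -0.001], [-0.001, -0.002, -1.0]]
force: [0.5, 0.5, -0.1]
finger_gap: 0.0179
```

>>> {"op": "step_arm", "data": {"targets": [[[0,0,0,0,0,0,0],[0,0,0,0,0,0,0]]]}}

```text
clock: 29.7
eef_pos: [0.5235, 0.038, 0.1244]
eef_rot: [[-0.085, 0.996, -0.001], [0.996, 0.085, -0.003], [-0.003, -0.001, -1.0]]
force: [0.2, -1.0, -0.2]
finger_gap: 0.0179
```

```bash
V=15 python3 plan.py 0 0.5238 .039 .097 94.8
```

```text
t 29.70 [0.5235 0.038  0.1244] yaw 94.85 gap 0.0179 [ 0.2 -1.  -0.2]
[[[0,0.0005,0,0.0135,0,0.1,0],[0,0.0005,0.0005,0.014,0,0,0.1]]]
```

>>> {"op": "step_arm", "data": {"targets": [[[0,0.0005,0,0.0135,0,0,0],[0,0,0.0005,0.014,0,0,0],[0,0,0,0,0,0,0],[0,0,0,0,0,0,0]]]}}

```text
clock: 30.1
eef_pos: [0.5246, 0.0372, 0.0978]
eef_rot: [[-0.082, 0.997, 0.0], [0.997, 0.082, -0.003], [-0.003, 0.0, -1.0]]
force: [0.5, 0.3, -0.3]
finger_gap: 0.018
```

>>> {"op": "step_arm", "data": {"targets": [[[0,0,0,0.0015,0,0,0],[0,0,0,0.0005,0,0,0],[0,0,0,0,0,0,0]]]}}

```text
clock: 30.4
eef_pos: [0.525, 0.0385, 0.0963]
eef_rot: [[-0.084, 0.996, 0.002], [0.996, 0.084, -0.002], [-0.002, 0.002, -1.0]]
force: [-0.3, 0.7, -1.1]
finger_gap: 0.0181
```

>>> {"op": "step_arm", "data": {"targets": [[[0,0.0005,-0.0005,0.001,0,0,0],[0,0,0,0,0,0,0]]]}}

```text
clock: 30.6
eef_pos: [0.5241, 0.0392, 0.095]
eef_rot: [[-0.084, 0.996, 0.001], [0.996, 0.084, -0.002], [-0.002, 0.001, -1.0]]
force: [-0.4, -0.3, -0.5]
finger_gap: 0.0181
```

>>> {"op": "step_arm", "data": {"targets": [[[0,0,0,0.001,0,0,0],[0,0,0,0,0,0,0]]]}}

```text
clock: 30.8
eef_pos: [0.5243, 0.0392, 0.0942]
eef_rot: [[-0.084, 0.996, 0.002], [0.996, 0.084, -0.002], [-0.002, 0.001, -1.0]]
force: [-1.0, -0.7, 2.4]
finger_gap: 0.0177
```

>>> {"op": "step_arm", "data": {"targets": [[[0,0,0,0.0005,0,0,0],[0,0,0,0,0,0,0]]]}}

```text
clock: 31.0
eef_pos: [0.5243, 0.0392, 0.0941]
eef_rot: [[-0.084, 0.996, 0.002], [0.996, 0.084, -0.001], [-0.001, 0.002, -1.0]]
force: [-3.2, 0.2, 10.4]
finger_gap: 0.0179
```

>>> {"op": "step_arm", "data": {"targets": [[[0.05,0,0,0,0,0,0],[0.05,0,0,0,0,0,0],[0.05,0,0,0,0,0,0],[0.05,0,0,-0.02,0,0,0],[0.05,0,0,-0.04,0,0,0],[0.05,0,0,-0.04,0,0,0],[0.05,0,0,-0.03,0,0,0],[0.05,0,0,-0.01,0,0,0],[0.05,0,0,0,0,0,0]]]}}

```text
clock: 31.9
eef_pos: [0.5248, 0.0395, 0.2346]
eef_rot: [[-0.084, 0.996, 0.004], [0.996, 0.084, -0.001], [-0.001, 0.004, -1.0]]
force: [-0.2, 0.3, 0.4]
finger_gap: 0.0499
```

```bash
python3 chk.py 12; python3 plan.py 50 0.509 -0.359 0.05 80.6
cat > over.py <<'E'
import sys
from rel import *
n=sys.argv[1]; k=int(sys.argv[2]); h=float(sys.argv[3]) if len(sys.argv)>3 else 0
c=load(f"w{n}.npz"); c["T"][2,3]+=.0055
s=np.array; im=c["img"][:,:,::-1].copy()
a=np.radians(4.8); R=np.array([[np.cos(a),-np.sin(a)],[np.sin(a),np.cos(a)]]); P=s([.5658,.0413])
def outl(x,y,yaw,L,W,z,col):
    p=P+R@s([x,y]); b=box(p[0],p[1],a+yaw,L,W,z+h,z+h)[[0,2,6,4]]
    q=proj(c,b); q=np.round(q*16).astype(np.int32)
    cv2.polylines(im,[q.reshape(-1,1,2)],True,col,1,cv2.LINE_AA,4); return q
q=outl(0,0,0,.17,.17,.07,(0,255,255))//16
L=[(0,.042,0,.15,.02,.086,(0,255,0)),(0,-.042,0,.15,.02,.086,(0,255,0)),(.042,0,np.pi/2,.15,.02,.102,(255,255,255)),(-.042,0,np.pi/2,.15,.02,.102,(255,255,255)),(0,.042,0,.15,.02,.118,(255,0,255)),(0,-.042,0,.15,.02,.118,(255,0,255)),(0,0,0,.1,.1,.126,(0,255,0))]
for l in L[:k]: outl(*l)
x0,y0=np.maximum(q.min(0)-25,0);x1,y1=q.max(0)+25
im=im[y0:y1,x0:x1]; f=min(590/im.shape[0],790/im.shape[1])
cv2.imwrite(f"pics/o{n}.png",cv2.resize(im,None,fx=f,fy=f,interpolation=cv2.INTER_NEAREST)); print("px/mm",f*(q.max(0)-q.min(0))[0]/170)
E
python3 over.py 12 4
```

```text
t 31.9 q [-30.6  15.8  26.  105.4  -7.8  60.3   3.2]
slat n=2 x 0.4150 y -0.3649 yaw 76.1 err 0.10 [173.1, 185.5] | single [(np.float64(0.4111), np.float64(-0.3663), np.float64(76.1)), (np.float64(0.4164), np.float64(-0.3646), np.float64(76.1))]
slat n=1 x 0.5252 y -0.0007 yaw 3.4 err 0.52 [298.6, 227.0] | single [(np.float64(0.5248), np.float64(-0.0007), np.float64(3.3))]
slat n=2 x 0.5079 y -0.3600 yaw 80.3 err 0.15 [168.8, 216.0] | single [(np.float64(0.5039), np.float64(-0.362), np.float64(80.9)), (np.float64(0.5093), np.float64(-0.3579), np.float64(80.5))]
slat n=2 x 0.5574 y 0.0513 yaw 93.0 err 0.77 [313.9, 236.5] | single [(np.float64(0.5563), np.float64(0.051), np.float64(95.5)), (np.float64(0.6113), np.float64(0.0671), np.float64(11.4))]
slat n=1 x 0.5175 y 0.0907 yaw 4.1 err 0.65 [329.9, 226.0] | single [(np.float64(0.5176), np.float64(0.0907), np.float64(4.1))]
t 32.15 [0.5232 0.0392 0.232 ] yaw 94.81 gap 0.0504 [ 0.1 -0.7  0.6]
[[[0.05,-0.02,-0.0025,0.009,0,0,0.7],[0.05,-0.0395,-0.004,0.0185,0,0,1.4],[0.05,-0.0395,-0.0035,0.0185,0,0,1.5],[0.05,-0.0395,-0.002,0.018,0,0.1,1.4],[0.05,-0.04,-0.0015,0.0185,0,0,1.4],[0.05,-0.04,0,0.018,0,0,1.4],[0.05,-0.0395,0.0005,0.018,0,0,1.4],[0.05,-0.04,0.0015,0.0185,0,0,1.5],[0.05,-0.04,0.003,0.018,-0.1,0,1.4],[0.05,-0.0395,0.0035,0.0185,0,0,1.4],[0.05,-0.0195,0.0025,0.009,0,0.1,0.7]]]
px/mm 2.9091695501730106
```

View pics/o12.png

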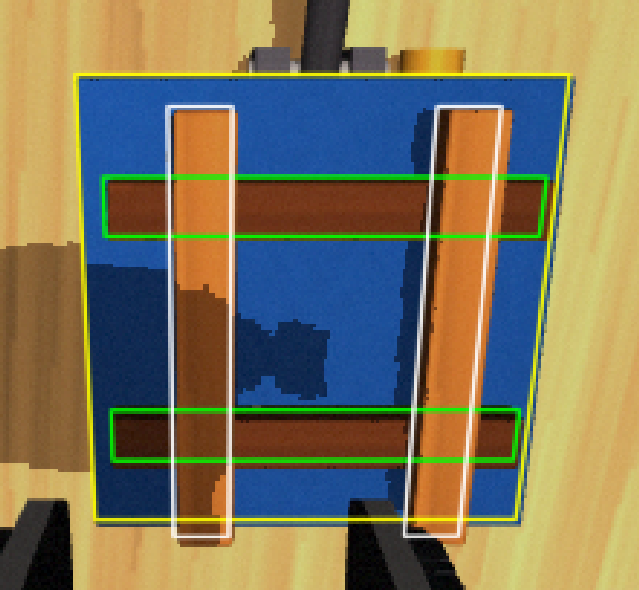

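>>> {"op": "step_arm", "data": {"targets": [[[0.05,-0.02,-0.0025,0.009,0,0,0.7],[0.05,-0.0395,-0.004,0.0185,0,0,1.4],[0.05,-0.0395,-0.0035,0.0185,0,0,1.5],[0.05,-0.0395,-0.002,0.018,0,0.1,1.4],[0.05,-0.04,-0.0015,0.0185,0,0,1.4],[0.05,-0.04,0,0.018,0,0,1.4],[0.05,-0.0395,0.0005,0.018,0,0,1.4],[0.05,-0.04,0.0015,0.0185,0,0,1.5],[0.05,-0.04,0.003,0.018,-0.1,0,1.4],[0.05,-0.0395,0.0035,0.0185,0,0,1.4],[0.05,-0.0195,0.0025,0.009,0,0,0.7],[0.05,0,0,0,0,0,0]]]}}

```text
clock: 33.35
eef_pos: [0.5076, -0.3621, 0.0487]
eef_rot: [[0.169, 0.986, -0.001], [0.986, -0.169, -0.001], [-0.001, -0.001, -1.0]]
force: [-0.0, 0.8, 0.2]
finger_gap: 0.0502
```

>>> {"op": "step_arm", "data": {"targets": [[[0.05,0,0,0,0,0,0]]]}}

```text
clock: 33.45
eef_pos: [0.5097, -0.3582, 0.0501]
eef_rot: [[0.164, 0.986, 0.001], [0.986, -0.164, 0.001], [0.001, 0.001, -1.0]]
force: [-0.5, 1.7, -0.4]
finger_gap: 0.0499
```

```bash
V=20 python3 plan.py 50 0.509 -0.359 0.006 80.6;  python3 -c "
from h import *
s=manip.state(); print(np.round(s['q'],1))
c=cap('wrist','w13')"
```

```text
t 33.45 [ 0.5097 -0.3582  0.0501] yaw 80.57 gap 0.0499 [-0.5  1.7 -0.4]
[[[0.05,0,0,0.0075,0,0,0],[0.05,-0.0005,-0.0005,0.0145,0,0,0],[0.05,-0.0005,0,0.0145,0,-0.1,0],[0.05,0,0,0.0075,0.1,0,0]]]
[ 12.8  37.8  26.3 102.2 -22.6  45.2  41. ]
```

View pics/w13.png

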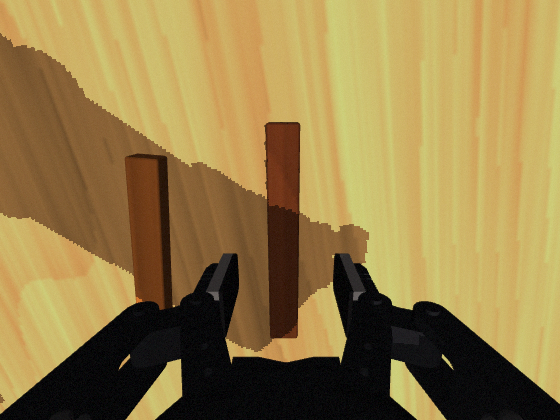

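>>> {"op": "step_arm", "data": {"targets": [[[0.05,0,0,0.0095,0,0,0],[0.05,-0.0005,-0.0005,0.018,0,0,0],[0.05,0,0,0.013,0,0,0],[0.05,0,0,0.0035,0,0,0],[0.05,0,0,0,0,0,0],[0,0,0,0,0,0,0],[0,0,0,0,0,0,0],[0,0,0,0,0,0,0],[0,0,0,0,0,0,0],[0,0,0,0,0,0,0]]]}}

```text
clock: 34.5
eef_pos: [0.5106, -0.3594, 0.0082]
eef_rot: [[0.163, 0.987, 0.004], [0.987, -0.163, -0.001], [-0.0, 0.005, -1.0]]
force: [0.6, 0.3, 5.3]
finger_gap: 0.0178
```

>>> {"op": "step_arm", "data": {"targets": [[[0,0,0,-0.01,0,0,0],[0,0,0,-0.03,0,0,0],[0,0,0,-0.04,0,0,0],[0,0,0,-0.04,0,0,0],[0,0,0,-0.03,0,0,0],[0,0,0,-0.01,0,0,0],[0,0,0,0,0,0,0],[0,0,0,0,0,0,0]]]}}

```text
clock: 35.3
eef_pos: [0.5092, -0.3584, 0.1663]
eef_rot: [[0.163, 0.987, 0.002], [0.987, -0.163, 0.001], [0.001, 0.002, -1.0]]
force: [-0.2, 0.8, -0.8]
finger_gap: 0.0183
```

```bash
V=40 python3 plan.py 0 0.5623 .0832 .145 4.8; python3 -c "
from h import *
c=cap('wrist','w14'); s=manip.state(); R=s['eef_rot']; p=s['eef_pos']; print(np.round(s['q'],1))
for X in (.07,.075,.08): print(X,proj(c,p+R@np.array([X,0,-.01])))
"
```

```text
t 35.30 [ 0.5092 -0.3584  0.1663] yaw 80.62 gap 0.0183 [-0.2  0.8 -0.8]
[[[0,0.0185,-0.001,0.001,0,0,3.2],[0,0.037,-0.0035,0.0015,0,0,6.3],[0,0.036,-0.0075,0.002,0,0,6.3],[0,0.0355,-0.012,0.002,0,0,6.3],[0,0.0335,-0.0155,0.0015,0,0,6.3],[0,0.032,-0.019,0.002,0,-0.1,6.3],[0,0.0295,-0.0225,0.0015,0,0,6.4],[0,0.0265,-0.0255,0.002,0,0,6.3],[0,0.024,-0.028,0.0015,0,0,6.3],[0,0.0205,-0.031,0.002,0,0,6.3],[0,0.0175,-0.033,0.0015,0,0,6.3],[0,0.013,-0.0345,0.002,0,0,6.4]]]
[[[0,0.005,-0.018,0.001,0,0,3.1]]]
[  9.7  30.   30.7  96.9 -17.7  57.9  37.2]
0.07 [[281.72055234 130.01195323]]
0.075 [[281.67447091 117.96774144]]
0.08 [[281.62728218 105.63411348]]
```

View pics/w14.png

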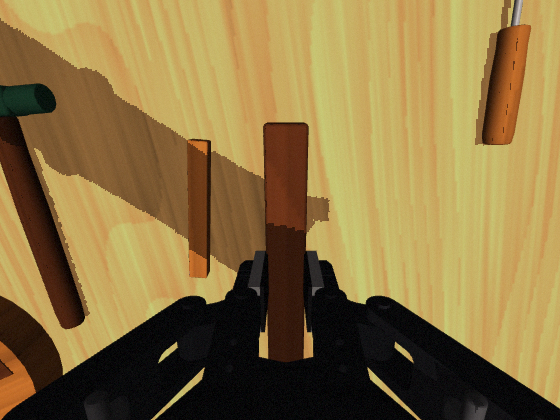

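>>> {"op": "step_arm", "data": {"targets": [[[0,0.0185,-0.001,0.001,0,0,3.2],[0,0.037,-0.0035,0.0015,0,0,6.3],[0,0.036,-0.0075,0.002,0,0,6.3],[0,0.0355,-0.012,0.002,0,0,6.3],[0,0.0335,-0.0155,0.0015,0,0,6.3],[0,0.032,-0.019,0.002,0,0,6.3],[0,0.0295,-0.0225,0.0015,0,0,6.4],[0,0.0265,-0.0255,0.002,0,0,6.3],[0,0.024,-0.028,0.0015,0,0,6.3],[0,0.0205,-0.031,0.002,0,0,6.3],[0,0.0175,-0.033,0.0015,0,0,6.3],[0,0.013,-0.0345,0.002,0,0,6.4]]]}}

```text
clock: 36.55
eef_pos: [0.5596, 0.0657, 0.1453]
eef_rot: [[0.991, 0.133, 0.001], [0.133, -0.991, -0.001], [0.001, 0.001, -1.0]]
force: [1.4, -0.0, -1.2]
finger_gap: 0.0179
```

>>> {"op": "step_arm", "data": {"targets": [[[0,0.005,-0.018,0.001,0,0,3.1],[0,0,0,0,0,0,0],[0,0,0,0,0,0,0]]]}}

```text
clock: 36.85
eef_pos: [0.5622, 0.0823, 0.1446]
eef_rot: [[0.996, 0.085, 0.001], [0.085, -0.996, -0.002], [0.001, 0.002, -1.0]]
force: [0.2, -0.3, -0.8]
finger_gap: 0.0179
```

```bash
V=15 python3 plan.py 0 0.5633 .0833 .114 4.8;python3 -c "
from h import *
s=manip.state(); print(np.round(s['q'],1))"
```

```text
t 36.85 [0.5622 0.0823 0.1446] yaw 4.90 gap 0.0179 [ 0.2 -0.3 -0.8]
[[[0,0,0,0.005,0,0,0],[0,0.0005,-0.0005,0.0105,0.1,0,0.1],[0,0.0005,-0.0005,0.01,0,0,0],[0,0,0,0.005,0,-0.1,0]]]
[-48.5  31.9  51.2 107.1 -29.8  55.5 -69. ]
```

>>> {"op": "step_arm", "data": {"targets": [[[0,0,0,0.008,0,0,0],[0,0.0005,-0.0005,0.0125,0.1,0,0.1],[0,0.0005,-0.0005,0.01,0,0,0],[0,0,0,0,0,0,0],[0,0,0,0,0,0,0]]]}}

```text
clock: 37.35
eef_pos: [0.5638, 0.0832, 0.1149]
eef_rot: [[0.997, 0.081, 0.002], [0.081, -0.997, 0.001], [0.002, -0.001, -1.0]]
force: [0.5, -0.3, 0.4]
finger_gap: 0.0179
```

>>> {"op": "step_arm", "data": {"targets": [[[0,0,0,0.0015,0,0,0],[0,0,0,0.001,0,0,0],[0,0,0,0,0,0,0]]]}}

```text
clock: 37.65
eef_pos: [0.5641, 0.0838, 0.1129]
eef_rot: [[0.997, 0.082, 0.003], [0.082, -0.997, 0.002], [0.003, -0.001, -1.0]]
force: [0.0, -0.2, -0.3]
finger_gap: 0.0179
```

>>> {"op": "step_arm", "data": {"targets": [[[0,-0.0005,0.0005,0.001,0,0,-0.1],[0,0,0,0.001,0,0,0],[0,0,0,0,0,0,0]]]}}

```text
clock: 37.95
eef_pos: [0.5634, 0.0833, 0.1107]
eef_rot: [[0.996, 0.084, 0.003], [0.084, -0.996, 0.002], [0.003, -0.001, -1.0]]
force: [0.2, 0.1, -0.3]
finger_gap: 0.0182
```

>>> {"op": "step_arm", "data": {"targets": [[[0,0,0,0.001,0,0,0],[0,0,0,0,0,0,0]]]}}

```text
clock: 38.15
eef_pos: [0.5636, 0.0833, 0.1102]
eef_rot: [[0.996, 0.084, 0.003], [0.084, -0.996, 0.002], [0.003, -0.002, -1.0]]
force: [-1.2, 0.5, 5.1]
finger_gap: 0.0177
```

>>> {"op": "step_arm", "data": {"targets": [[[0.05,0,0,0,0,0,0],[0.05,0,0,0,0,0,0],[0.05,0,0,0,0,0,0],[0.05,0,0,-0.02,0,0,0],[0.05,0,0,-0.04,0,0,0],[0.05,0,0,-0.04,0,0,0],[0.05,0,0,-0.03,0,0,0],[0.05,0,0,-0.01,0,0,0],[0.05,0,0,0,0,0,0]]]}}

```text
clock: 39.05
eef_pos: [0.5638, 0.0831, 0.2508]
eef_rot: [[0.996, 0.084, 0.005], [0.084, -0.996, 0.002], [0.005, -0.002, -1.0]]
force: [0.0, -0.6, -0.1]
finger_gap: 0.0498
```

```bash
python3 chk.py 15; python3 plan.py 50 0.4163 -0.365 0.05 76.1; python3 over.py 15 5
```

```text
t 39.05 q [-52.8  25.5  56.7  99.7 -23.2  67.1 -74.7]
slat n=1 x 0.4998 y 0.0946 yaw 4.4 err 0.03 [329.6, 227.5] | single [(np.float64(0.4998), np.float64(0.0946), np.float64(4.4))]
slat n=2 x 0.4152 y -0.3652 yaw 75.4 err 0.05 [176.2, 185.0] | single [(np.float64(0.4114), np.float64(-0.3663), np.float64(76.3)), (np.float64(0.4164), np.float64(-0.3647), np.float64(75.5))]
slat n=2 x 0.5585 y 0.0494 yaw 92.5 err 0.82 [311.3, 237.6] | single [(np.float64(0.5567), np.float64(0.0505), np.float64(94.3)), (np.float64(0.5876), np.float64(0.0625), np.float64(6.2))]
slat n=1 x 0.4636 y 0.0416 yaw 95.2 err 0.22 [309.6, 210.6] | single [(np.float64(0.4636), np.float64(0.0416), np.float64(95.2))]
slat n=1 x 0.5245 y -0.0007 yaw 4.1 err 0.52 [300.0, 227.4] | single [(np.float64(0.5245), np.float64(-0.0007), np.float64(4.1))]
t 39.30 [0.5623 0.0831 0.2484] yaw 4.81 gap 0.0501 [ 1.   0.8 -1.3]
[[[0.05,-0.0075,0.018,0.008,0,0,-3],[0.05,-0.0175,0.0355,0.0165,0,0,-5.9],[0.05,-0.0205,0.0335,0.0165,0,0,-6],[0.05,-0.024,0.031,0.0165,0,0,-5.9],[0.05,-0.027,0.0285,0.0165,0,0,-5.9],[0.05,-0.03,0.0255,0.0165,0,0,-6],[0.05,-0.0325,0.022,0.0165,0,0,-5.9],[0.05,-0.0345,0.019,0.0165,0,0,-6],[0.05,-0.036,0.015,0.0165,0,0,-5.9],[0.05,-0.038,0.011,0.0165,0,0,-5.9],[0.05,-0.0385,0.0075,0.0165,0,-0.1,-6],[0.05,-0.039,0.003,0.0165,0,0,-5.9]]]
[[[0.05,-0.0195,0,0.0085,0,0,-3]]]
px/mm 2.853986264556584
```

View pics/o15.png

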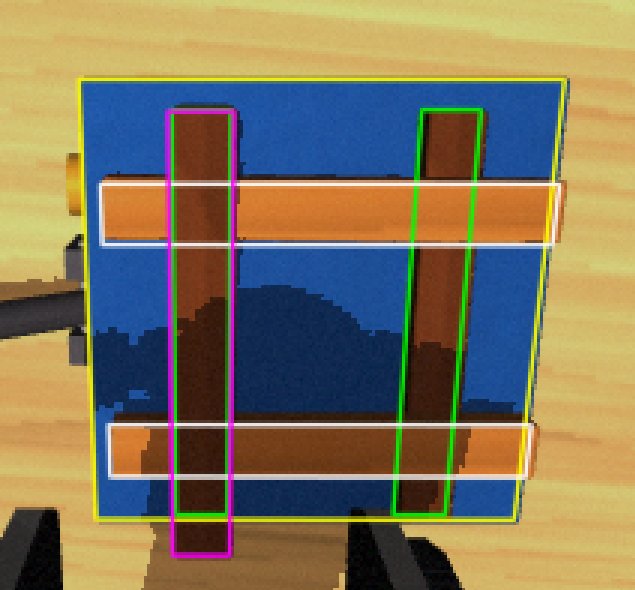

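>>> {"op": "step_arm", "data": {"targets": [[[0.05,-0.0075,0.018,0.008,0,0,-3],[0.05,-0.0175,0.0355,0.0165,0,0,-5.9],[0.05,-0.0205,0.0335,0.0165,0,0,-6],[0.05,-0.024,0.031,0.0165,0,0,-5.9],[0.05,-0.027,0.0285,0.0165,0,0,-5.9],[0.05,-0.03,0.0255,0.0165,0,0,-6],[0.05,-0.0325,0.022,0.0165,0,0,-5.9],[0.05,-0.0345,0.019,0.0165,0,0,-6],[0.05,-0.036,0.015,0.0165,0,0,-5.9],[0.05,-0.038,0.011,0.0165,0,0,-5.9],[0.05,-0.0385,0.0075,0.0165,0,0,-6],[0.05,-0.039,0.003,0.0165,0,0,-5.9]]]}}

```text
clock: 40.5
eef_pos: [0.4222, -0.3472, 0.0576]
eef_rot: [[0.287, 0.958, 0.002], [0.958, -0.287, 0.002], [0.003, 0.001, -1.0]]
force: [0.4, -0.5, 0.5]
finger_gap: 0.0499
```

>>> {"op": "step_arm", "data": {"targets": [[[0.05,-0.0195,0,0.0085,0,0,-3],[0.05,0,0,0,0,0,0],[0.05,0,0,0,0,0,0]]]}}

```text
clock: 40.8
eef_pos: [0.4171, -0.3644, 0.0498]
eef_rot: [[0.242, 0.97, 0.002], [0.97, -0.242, 0.003], [0.003, 0.001, -1.0]]
force: [-0.0, 1.7, 0.6]
finger_gap: 0.0497
```

```bash
V=20 python3 plan.py 50 0.4163 -0.365 0.006 76;  python3 -c "
from h import *
s=manip.state(); print(np.round(s['q'],1))
c=cap('wrist','w16')"
```

```text
t 40.80 [ 0.4171 -0.3644  0.0498] yaw 75.97 gap 0.0497 [-0.   1.7  0.6]
[[[0.05,0,0,0.0075,0,0,0],[0.05,-0.0005,-0.0005,0.0145,0,-0.1,0],[0.05,0,0,0.0145,0,0,0],[0.05,-0.0005,0,0.0075,0,-0.1,0]]]
[ 16.7  32.9  26.9 112.4 -22.9  39.9  43.7]
```

View pics/w16.png

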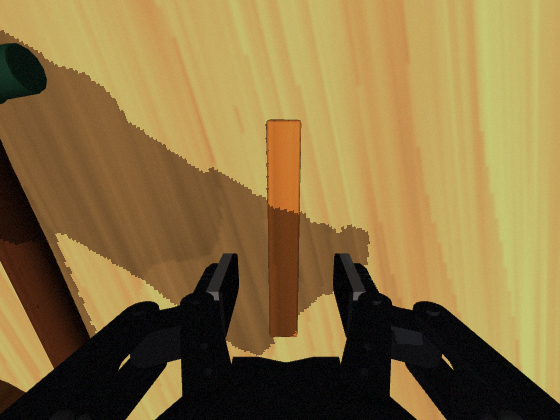

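Slat sits centred between the jaws (rows 119–335). Grasp.

>>> {"op": "step_arm", "data": {"targets": [[[0.05,0,0,0.0095,0,-0.1,0],[0.05,-0.0005,-0.0005,0.018,0,-0.1,0],[0.05,0,0,0.013,0,0,0],[0.05,0,0,0.0035,0,0,0],[0.05,0,0,0,0,0,0],[0,0,0,0,0,0,0],[0,0,0,0,0,0,0],[0,0,0,0,0,0,0],[0,0,0,0,0,0,0],[0,0,0,0,0,0,0]]]}}

```text
clock: 41.85
eef_pos: [0.4177, -0.3655, 0.0075]
eef_rot: [[0.24, 0.971, 0.003], [0.971, -0.24, -0.002], [-0.002, 0.004, -1.0]]
force: [-1.2, 0.9, 6.9]
finger_gap: 0.0183
```

>>> {"op": "step_arm", "data": {"targets": [[[0,0,0,-0.01,0,0,0],[0,0,0,-0.03,0,0,0],[0,0,0,-0.04,0,0,0],[0,0,0,-0.04,0,0,0],[0,0,0,-0.03,0,0,0],[0,0,0,-0.01,0,0,0],[0,0,0,0,0,0,0],[0,0,0,0,0,0,0]]]}}

```text
clock: 42.65
eef_pos: [0.4167, -0.3642, 0.166]
eef_rot: [[0.24, 0.971, 0.001], [0.971, -0.24, -0.001], [-0.001, 0.002, -1.0]]
force: [-0.4, 1.1, -0.5]
finger_gap: 0.0181
```

```bash
V=40 python3 plan.py 0 0.5695 -.0006 .145 4.8; python3 -c "
from h import *
c=cap('wrist','w17'); s=manip.state(); R=s['eef_rot']; p=s['eef_pos']; print(np.round(s['q'],1))
for X in (.07,.075,.08): print(X,proj(c,p+R@np.array([X,0,-.01])))
"
```

```text
t 42.65 [ 0.4167 -0.3642  0.166 ] yaw 76.12 gap 0.0181 [-0.4  1.1 -0.5]
[[[0,0.0195,0.003,0.001,0,0,3.6],[0,0.0395,0.0035,0.002,0,0,7.1],[0,0.039,-0.001,0.002,0,0,7.1],[0,0.039,-0.006,0.0025,0,0,7.2],[0,0.038,-0.011,0.002,0,0,7.1],[0,0.0365,-0.0155,0.002,0.1,0,7.1],[0,0.034,-0.02,0.002,0,0,7.2],[0,0.031,-0.024,0.002,0,0,7.1],[0,0.0285,-0.0275,0.0025,0,0,7.1],[0,0.024,-0.031,0.002,0,0,7.2],[0,0.0105,-0.017,0.001,0,0,3.5]]]
[ 11.5  24.   33.  107.  -16.   53.5  38. ]
0.07 [[281.57198907 130.33819933]]
0.075 [[281.52458868 118.2984132 ]]
0.08 [[281.47604968 105.96941765]]
```

View pics/w17.png

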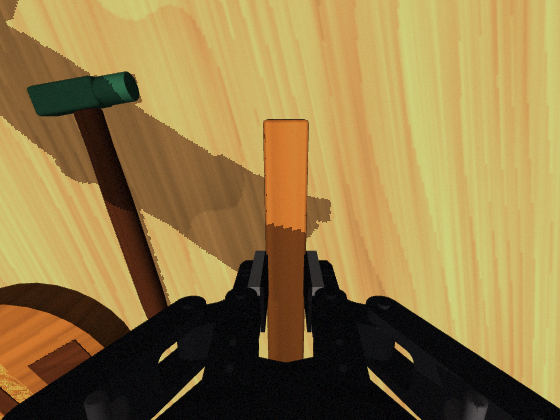

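>>> {"op": "step_arm", "data": {"targets": [[[0,0.0195,0.003,0.001,0,0,3.6],[0,0.0395,0.0035,0.002,0,0,7.1],[0,0.039,-0.001,0.002,0,0,7.1],[0,0.039,-0.006,0.0025,0,0,7.2],[0,0.038,-0.011,0.002,0,0,7.1],[0,0.0365,-0.0155,0.002,0.1,0,7.1],[0,0.034,-0.02,0.002,0,0,7.2],[0,0.031,-0.024,0.002,0,0,7.1],[0,0.0285,-0.0275,0.0025,0,0,7.1],[0,0.024,-0.031,0.002,0,0,7.2],[0,0.0105,-0.017,0.001,0,0,3.5],[0,0,0,0,0,0,0]]]}}

```text
clock: 43.9
eef_pos: [0.5701, 0.0029, 0.1431]
eef_rot: [[0.996, 0.088, -0.002], [0.088, -0.996, -0.001], [-0.002, 0.001, -1.0]]
force: [-0.1, -0.4, -1.0]
finger_gap: 0.0181
```

>>> {"op": "step_arm", "data": {"targets": [[[0,0,0,0,0,0,0]]]}}

```text
clock: 44.0
eef_pos: [0.5692, -0.0015, 0.1441]
eef_rot: [[0.996, 0.085, -0.001], [0.085, -0.996, -0.002], [-0.002, 0.002, -1.0]]
force: [-1.5, -0.6, -0.1]
finger_gap: 0.0182
```

```bash
V=15 python3 plan.py 0 0.5691 -.0008 .114 4.8;python3 -c "
from h import *
s=manip.state(); print(np.round(s['q'],1))"
```

```text
t 44.00 [ 0.5692 -0.0015  0.1441] yaw 4.89 gap 0.0182 [-1.5 -0.6 -0.1]
[[[0,0,0,0.005,0,0,0],[0,0,-0.0005,0.01,0.1,0,0],[0,0,0,0.01,0,0.1,0.1],[0,0,0,0.005,0,0,0]]]
[-39.   31.6  49.6 106.8 -28.9  55.3 -61.6]
```

>>> {"op": "step_arm", "data": {"targets": [[[0,0,0,0.008,0,0,0],[0,0,-0.0005,0.0125,0.1,0,0],[0,0,0,0.01,0,0.1,0.1],[0,0,0,0,0,0,0],[0,0,0,0,0,0,0]]]}}

```text
clock: 44.5
eef_pos: [0.5697, -0.0012, 0.1146]
eef_rot: [[0.997, 0.081, 0.002], [0.081, -0.997, 0.001], [0.002, -0.001, -1.0]]
force: [-0.5, -0.7, -0.0]
finger_gap: 0.0183
```

>>> {"op": "step_arm", "data": {"targets": [[[0,0,0,0.0015,0,0,0],[0,0,0,0.001,0,0,0],[0,0,0,0,0,0,0]]]}}

```text
clock: 44.8
eef_pos: [0.5701, -0.0007, 0.1126]
eef_rot: [[0.997, 0.082, 0.003], [0.082, -0.997, 0.001], [0.003, -0.001, -1.0]]
force: [0.4, 0.5, -0.3]
finger_gap: 0.0179
```

>>> {"op": "step_arm", "data": {"targets": [[[0,-0.001,0,0.001,0,0,-0.1],[0,0,0,0.001,0,0,0],[0,0,0,0,0,0,0]]]}}

```text
clock: 45.1
eef_pos: [0.5689, -0.0007, 0.1104]
eef_rot: [[0.996, 0.084, 0.002], [0.084, -0.996, 0.001], [0.003, -0.001, -1.0]]
force: [0.1, 0.7, -0.6]
finger_gap: 0.0183
```

>>> {"op": "step_arm", "data": {"targets": [[[0,0,0,0.001,0,0,0],[0,0,0,0,0,0,0]]]}}

```text
clock: 45.3
eef_pos: [0.5692, -0.0008, 0.1096]
eef_rot: [[0.996, 0.084, 0.003], [0.084, -0.996, 0.001], [0.003, -0.001, -1.0]]
force: [-0.0, 0.5, 1.7]
finger_gap: 0.0177
```

>>> {"op": "step_arm", "data": {"targets": [[[0.05,0,0,0,0,0,0],[0.05,0,0,0,0,0,0],[0.05,0,0,0,0,0,0],[0.05,0,0,-0.02,0,0,0],[0.05,0,0,-0.04,0,0,0],[0.05,0,0,-0.04,0,0,0],[0.05,0,0,-0.03,0,0,0],[0.05,0,0,-0.01,0,0,0],[0.05,0,0,0,0,0,0],[0.05,0,0,0,0,0,0]]]}}

```text
clock: 46.3
eef_pos: [0.5681, -0.0006, 0.2483]
eef_rot: [[0.996, 0.084, 0.001], [0.084, -0.996, 0.002], [0.001, -0.001, -1.0]]
force: [-1.1, 0.4, 0.0]
finger_gap: 0.05
```

```bash
python3 - <<'E'
from look import *
s=manip.state(); print("t",s["clock"],"q",np.round(s["q"],1))
n="18"
c=cap("wrist","w"+n); np.savez("w%s.npz"%n,img=c["img"],**{k:c[k] for k in("fx","fy","cx","cy","T")})
A=cap("scene","sc18");B=cap("side","si18")
for c in (A,B):
    r=manip.trace(c,"weight")
    for d in r:
        m=d["mask"]; g=guess(c,m,.008); print(d["p"],d["xy"],m.sum(),np.round(g,3))
    m=r[0]["mask"]; x=c["img"].astype(int); white=(x.min(2)>90)&cv2.dilate(m.astype(np.uint8),np.ones((5,5))).astype(bool)
    print(white.sum())
    f=fitbox([(c,cv2.morphologyEx(m.astype(np.uint8),cv2.MORPH_CLOSE,np.ones((5,5)))>0)],(g[0],g[1],np.radians(10)),.1,.1,0,.008); print("fit",np.round(f,4),np.degrees(f[2]))
    r=manip.trace(c,"lever_grip"); 
    for d in r: print("grip",d["p"],d["xy"],back(c,d["xy"],.153))
E
python3 over.py 18 6
```

```text
t 46.3 q [-43.4  25.   54.9  99.9 -22.3  66.7 -67.2]
0.57 [400.5, 198.4] 666 [ 0.409  0.306 -1.801]
610
fit [0.4108 0.3055 0.173  0.5052] 9.909496110600111
grip 0.76 [397.7, 215.7] [[0.55999853 0.23915725 0.153     ]]
0.77 [232.3, 159.0] 763 [ 0.419  0.299 -1.464]
0.54 [305.5, 199.6] 480 [ 0.596  0.092 -3.056]
848
fit [  1.2026   1.4566 -26.3662   0.9214] -1510.6724295953627
grip 0.89 [279.7, 129.2] [[0.55171028 0.23637525 0.153     ]]
grip 0.37 [297.0, 208.3] [[ 0.53326651 -0.06745876  0.153     ]]
px/mm 2.8746286393345213
```

View pics/o18.png

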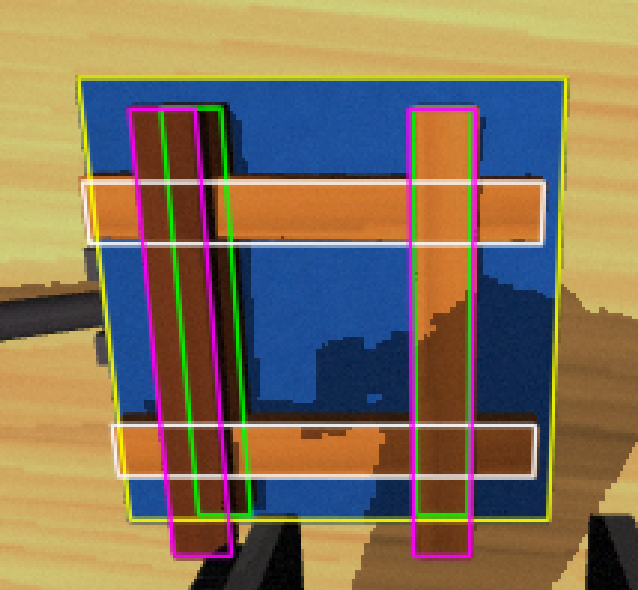

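View pics/si18.png

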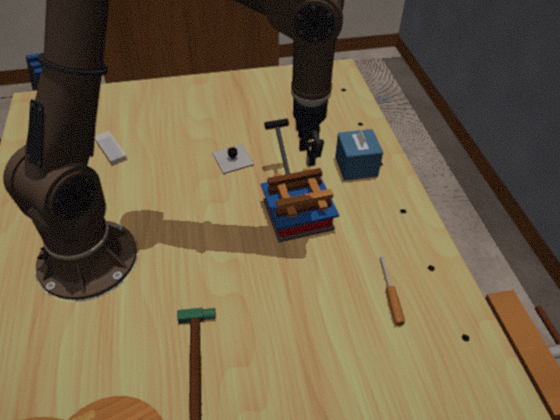

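```bash
V=40 python3 plan.py 70 0.417 .30 .22 100
```

```text
t 46.65 [ 0.5684 -0.0011  0.2489] yaw 4.80 gap 0.0501 [-0.1  1.  -0. ]
[[[0.07,-0.005,-0.013,0.001,0,0,-4],[0.07,-0.009,-0.027,0.0025,0,0,-7.9],[0.07,-0.005,-0.0275,0.0025,0,0,-7.9],[0.07,-0.001,-0.028,0.0025,0,0,-8],[0.07,0.003,-0.028,0.0025,0,0,-7.9],[0.07,0.0065,-0.027,0.0025,0,0,-7.9],[0.07,0.0105,-0.026,0.002,0,0,-8],[0.07,0.014,-0.0245,0.0025,0.1,0,-7.9],[0.07,0.017,-0.0225,0.0025,0,-0.1,-7.9],[0.07,0.02,-0.0195,0.0025,0,0,-8],[0.07,0.0225,-0.0165,0.0025,0,0,-7.9],[0.07,0.025,-0.0135,0.0025,0,0,-7.9]]]
[[[0.07,0.013,-0.005,0.001,0,0,-4]]]
```

>>> {"op": "step_arm", "data": {"targets": [[[0.07,-0.005,-0.013,0.001,0,0,-4],[0.07,-0.009,-0.027,0.0025,0,0,-7.9],[0.07,-0.005,-0.0275,0.0025,0,0,-7.9],[0.07,-0.001,-0.028,0.0025,0,0,-8],[0.07,0.003,-0.028,0.0025,0,0,-7.9],[0.07,0.0065,-0.027,0.0025,0,0,-7.9],[0.07,0.0105,-0.026,0.002,0,0,-8],[0.07,0.014,-0.0245,0.0025,0,0,-7.9],[0.07,0.017,-0.0225,0.0025,0,0,-7.9],[0.07,0.02,-0.0195,0.0025,0,0,-8],[0.07,0.0225,-0.0165,0.0025,0,0,-7.9],[0.07,0.025,-0.0135,0.0025,0,0,-7.9]]]}}

```text
clock: 47.85
eef_pos: [0.423, 0.2884, 0.2213]
eef_rot: [[-0.11, 0.994, 0.003], [0.994, 0.11, 0.001], [0.001, 0.003, -1.0]]
force: [0.3, 0.4, 0.1]
finger_gap: 0.0698
```

>>> {"op": "step_arm", "data": {"targets": [[[0.07,0.013,-0.005,0.001,0,0,-4],[0.07,0,0,0,0,0,0],[0.07,0,0,0,0,0,0]]]}}

```text
clock: 48.15
eef_pos: [0.4176, 0.2993, 0.2204]
eef_rot: [[-0.171, 0.985, 0.003], [0.985, 0.171, 0.001], [0.0, 0.003, -1.0]]
force: [-0.0, -0.1, -0.6]
finger_gap: 0.0699
```

Run:
```python
from h import *
s=manip.state(); print(s["clock"],s["eef_pos"],np.degrees(np.arctan2(s["eef_rot"][1,0],s["eef_rot"][0,0])),np.round(s["q"],1))
c=cap("wrist","w19"); np.savez("w19.npz",img=c["img"],**{k:c[k] for k in("fx","fy","cx","cy","T")})
r=manip.trace(c,"weight"); print([(d["p"],d["xy"],d["mask"].sum()) for d in r])
if r: np.save("m19.npy",r[0]["mask"])
```

```text
48.15 [0.4176476  0.2992649  0.22037295] 99.85844565464639 [-64.7  15.7  29.1 108.2  -8.8  58.1 -22. ]
[(0.64, [285.7, 176.3], np.int64(6661))]
```

View pics/w19.png

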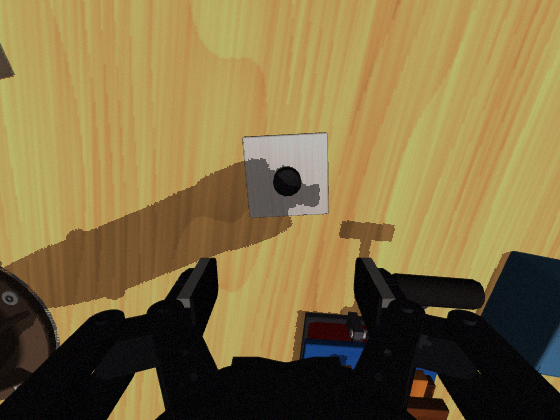

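Run:
```python
from rel import *
c=load("w19.npz"); c["T"][2,3]+=.0055; m=np.load("m19.npy")
g=guess(c,m,.008); print(g)
for L in (0,.008):
    f=fitbox([(c,m)],(g[0],g[1],np.radians(10)),.1,.1,L,.008); print(np.round(f,4),np.degrees(f[2]))
# manual corners at z=.008
P=back(c,[[243,137],[327.5,133],[328.5,212.5],[250,217]],.008)[:,:2]; print(P,P.mean(0)); print([np.linalg.norm(P[i]-P[i-1]) for i in range(4)])
print("knob top",back(c,[287,181],.04))
```

```text
(np.float64(0.41962249613395575), np.float64(0.3049236584683702), np.float64(-1.7990138448680213))
[0.4202 0.3025 0.2223 0.0061] 12.734528259312604
[0.42   0.3028 0.2212 0.0053] 12.673044630849887
[[0.36137515 0.34040301]
 [0.45865129 0.36192809]
 [0.48091344 0.26578603]
 [0.3830521  0.24273192]] [0.42099799 0.30271226]
[np.float64(0.10004765141232085), np.float64(0.09962919931835514), np.float64(0.09868585228812099), np.float64(0.10054020689239412)]
knob top [[0.42019001 0.3040042  0.04      ]]
```

```bash
V=30 python3 plan.py 70 0.420 .304 .07 102.7 70 .42 .304 .014 102.7
```

```text
t 48.25 [0.4181 0.2987 0.2205] yaw 99.79 gap 0.0698 [ 0.5  0.  -0.6]
[[[0.07,0.0005,0,0.0125,0,0,-0.2],[0.07,0.0005,0.0005,0.025,0,0,-0.5],[0.07,0.001,0.0005,0.025,0.1,0,-0.5],[0.07,0.001,0.0005,0.0255,0,0,-0.5],[0.07,0.0005,0.0005,0.025,0,0,-0.5],[0.07,0.001,0.0005,0.025,0.1,0,-0.5],[0.07,0.0005,0,0.0125,0,0,-0.2],[0.07,0,0,0.028,0,0,0],[0.07,0,0,0.028,0,0,0]]]
```

>>> {"op": "step_arm", "data": {"targets": [[[0.07,0.0005,0,0.0125,0,0,-0.2],[0.07,0.0005,0.0005,0.025,0,0,-0.5],[0.07,0.001,0.0005,0.025,0.1,0,-0.5],[0.07,0.001,0.0005,0.0255,0,0,-0.5],[0.07,0.0005,0.0005,0.025,0,0,-0.5],[0.07,0.001,0.0005,0.025,0.1,0,-0.5],[0.07,0.0005,0,0.0125,0,0,-0.2],[0.07,0,0,0,0,0,0],[0.07,0,0,0,0,0,0]]]}}

```text
clock: 49.15
eef_pos: [0.4194, 0.3053, 0.0703]
eef_rot: [[-0.222, 0.975, -0.001], [0.975, 0.222, 0.0], [0.001, -0.0, -1.0]]
force: [-0.2, -0.4, 0.1]
finger_gap: 0.0703
```

```bash
V=30 python3 plan.py 70 0.420 .304 .014 102.7; python3 -c "
from h import *
c=cap('wrist','w20')"
```

```text
t 49.15 [0.4194 0.3053 0.0703] yaw 102.85 gap 0.0703 [-0.2 -0.4  0.1]
[[[0.07,-0.0005,0,0.028,0,0,0.1],[0.07,-0.001,0.0005,0.0285,0,0,0]]]
```

View pics/w20.png

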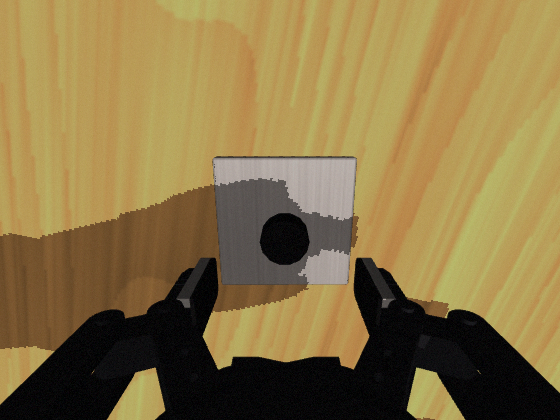

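>>> {"op": "step_arm", "data": {"targets": [[[0.07,-0.0005,0,0.02,0,0,0.1],[0.07,-0.0005,0.0005,0.024,0,0,0],[0.07,0,0,0.012,0,0,0],[0.07,0,0,0,0,0,0],[0,0,0,0,0,0,0],[0,0,0,0,0,0,0],[0,0,0,0,0,0,0],[0,0,0,0,0,0,0],[0,0,0,0,0,0,0],[0,0,0,0,0,0,0]]]}}

```text
clock: 50.2
eef_pos: [0.42, 0.3051, 0.0152]
eef_rot: [[-0.222, 0.975, 0.0], [0.975, 0.222, 0.002], [0.002, 0.0, -1.0]]
force: [-2.1, -1.7, 8.3]
finger_gap: 0.0302
```

>>> {"op": "step_arm", "data": {"targets": [[[0,0,0,-0.005,0,0,0],[0,0,0,-0.015,0,0,0],[0,0,0,-0.01,0,0,0],[0,0,0,0,0,0,0],[0,0,0,0,0,0,0]]]}}

```text
clock: 50.7
eef_pos: [0.4196, 0.3049, 0.0441]
eef_rot: [[-0.222, 0.975, -0.001], [0.975, 0.222, 0.001], [0.001, -0.0, -1.0]]
force: [0.2, -1.1, -4.8]
finger_gap: 0.0301
```

```bash
python3 -c "
from h import *
s=manip.state(); print(s['eef_pos'],s['force'],s['moment'],s['eef_rot'])
c=cap('wrist','w21');c=cap('side','si21')"
```

```text
[0.41961077 0.30488543 0.04409146] [ 0.18785332 -1.14901139 -4.83779538] [0.01706005 0.03855805 0.04326545] [[-2.21943767e-01  9.75059324e-01 -5.29049142e-04]
 [ 9.75058822e-01  2.21944212e-01  1.02952948e-03]
 [ 1.12127171e-03 -2.87356383e-04 -9.99999330e-01]]
```

View pics/w21.png

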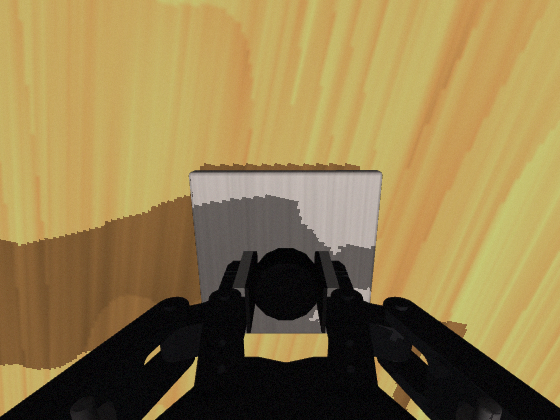

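```bash
V=30 python3 plan.py 0 .4196 .3049 .215 102.8 0 .566 .0413 .20 94.8
```

```text
t 50.80 [0.4193 0.3045 0.0436] yaw 102.82 gap 0.0301 [-0.9  0.4 -4.6]
[[[0,0,0,-0.0145,0,0,0],[0,0,0,-0.0285,0,0,0],[0,0,0,-0.0285,0,0,0],[0,0,0,-0.0285,0,0,0],[0,0.0005,0,-0.0285,-0.1,0,0],[0,0,0,-0.0285,0,0,0],[0,0,0,-0.0145,0,0,0],[0,-0.013,0.004,0.0005,0,0,0.4],[0,-0.0265,0.0075,0.0015,0,0,0.7],[0,-0.026,0.0085,0.0015,0,0,0.7],[0,-0.026,0.0085,0.0015,0,0,0.8],[0,-0.026,0.009,0.001,0,0,0.7]]]
[[[0,-0.026,0.009,0.0015,0,0,0.7],[0,-0.0255,0.0095,0.0015,0,0,0.7],[0,-0.026,0.01,0.001,0,0,0.8],[0,-0.0255,0.01,0.0015,0,0,0.7],[0,-0.025,0.0105,0.0015,0,0,0.7],[0,-0.0255,0.0105,0.0015,0,0,0.8],[0,-0.0125,0.0055,0.0005,0,0,0.3]]]
```

>>> {"op": "step_arm", "data": {"targets": [[[0,0,0,-0.0145,0,0,0],[0,0,0,-0.0285,0,0,0],[0,0,0,-0.0285,0,0,0],[0,0,0,-0.0285,0,0,0],[0,0.0005,0,-0.0285,0,0,0],[0,0,0,-0.0285,0,0,0],[0,0,0,-0.0145,0,0,0],[0,-0.013,0.004,0.0005,0,0,0.4],[0,-0.0265,0.0075,0.0015,0,0,0.7],[0,-0.026,0.0085,0.0015,0,0,0.7],[0,-0.026,0.0085,0.0015,0,0,0.8],[0,-0.026,0.009,0.001,0,0,0.7]]]}}

```text
clock: 52.0
eef_pos: [0.4797, 0.1949, 0.2076]
eef_rot: [[-0.164, 0.987, -0.003], [0.987, 0.164, -0.001], [-0.001, -0.003, -1.0]]
force: [-0.1, 0.2, -4.8]
finger_gap: 0.0298
```

>>> {"op": "step_arm", "data": {"targets": [[[0,-0.026,0.009,0.0015,0,0,0.7],[0,-0.0255,0.0095,0.0015,0,0,0.7],[0,-0.026,0.01,0.001,0,0,0.8],[0,-0.0255,0.01,0.0015,0,0,0.7],[0,-0.025,0.0105,0.0015,0,0,0.7],[0,-0.0255,0.0105,0.0015,0,0,0.8],[0,-0.0125,0.0055,0.0005,0,0,0.3],[0,0,0,0,0,0,0],[0,0,0,0,0,0,0]]]}}

```text
clock: 52.9
eef_pos: [0.5653, 0.0415, 0.1992]
eef_rot: [[-0.084, 0.996, -0.003], [0.997, 0.084, 0.001], [0.001, -0.003, -1.0]]
force: [-0.3, 0.1, -3.8]
finger_gap: 0.0302
```

```bash
V=15 python3 plan.py 0 .566 .0413 .140 94.8;python3 -c "
from h import *
s=manip.state(); print(np.round(s['q'],1))
c=cap('wrist','w22')"
```

```text
t 52.90 [0.5653 0.0415 0.1992] yaw 94.79 gap 0.0302 [-0.3  0.1 -3.8]
[[[0,0,0,0.0075,0,0,0],[0,0,0.0005,0.0145,-0.1,0,0],[0,0,0,0.015,0,0,0],[0,-0.0005,0,0.015,0,0,0],[0,0,0.0005,0.007,0,-0.1,0]]]
[-34.5  23.3  34.6 102.8 -15.3  58.8  10.7]
```

View pics/w22.png

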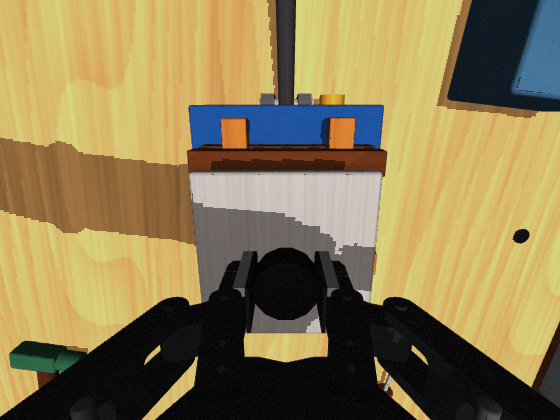

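>>> {"op": "step_arm", "data": {"targets": [[[0,0,0,0.0075,0,0,0],[0,0,0.0005,0.0145,-0.1,0,0],[0,0,0,0.015,0,0,0],[0,0,0,0.015,0,0,0],[0,0,0,0.007,0,0,0],[0,0,0,0,0,0,0],[0,0,0,0,0,0,0]]]}}

```text
clock: 53.65
eef_pos: [0.5667, 0.0417, 0.1415]
eef_rot: [[-0.084, 0.996, 0.001], [0.996, 0.084, 0.001], [0.001, 0.001, -1.0]]
force: [-0.4, 0.1, -4.3]
finger_gap: 0.03
```

>>> {"op": "step_arm", "data": {"targets": [[[0,0,0,0.003,0,0,0],[0,0,0,0.002,0,0,0],[0,0,0,0,0,0,0],[0,0,0,0,0,0,0]]]}}

```text
clock: 54.05
eef_pos: [0.5666, 0.0414, 0.1363]
eef_rot: [[-0.084, 0.996, 0.001], [0.996, 0.084, 0.001], [0.001, 0.001, -1.0]]
force: [0.1, -0.1, -3.8]
finger_gap: 0.0298
```

>>> {"op": "step_arm", "data": {"targets": [[[0,0,0,0.001,0,0,0],[0,0,0,0.001,0,0,0],[0,0,0,0,0,0,0],[0,0,0,0,0,0,0]]]}}

```text
clock: 54.45
eef_pos: [0.5665, 0.0413, 0.1341]
eef_rot: [[-0.084, 0.996, 0.001], [0.996, 0.084, 0.001], [0.001, 0.001, -1.0]]
force: [-0.0, -0.9, -4.5]
finger_gap: 0.0299
```

>>> {"op": "step_arm", "data": {"targets": [[[0,0,0,0.001,0,0,0],[0,0,0,0,0,0,0]]]}}

```text
clock: 54.65
eef_pos: [0.5667, 0.0413, 0.1333]
eef_rot: [[-0.084, 0.996, 0.001], [0.996, 0.084, 0.001], [0.001, 0.001, -1.0]]
force: [0.8, 0.8, -2.7]
finger_gap: 0.0299
```

>>> {"op": "step_arm", "data": {"targets": [[[0,0,0,0.0005,0,0,0],[0.06,0,0,0,0,0,0],[0.06,0,0,0,0,0,0],[0.06,0,0,0,0,0,0],[0.06,0,0,0,0,0,0],[0.06,0,0,-0.015,0,0,0],[0.06,0,0,-0.03,0,0,0],[0.06,0,0,-0.04,0,0,0],[0.06,0,0,-0.02,0,0,0],[0.06,0,0,0,0,0,0],[0.06,0,0,0,0,0,0]]]}}

```text
clock: 55.75
eef_pos: [0.5665, 0.0414, 0.2377]
eef_rot: [[-0.084, 0.996, 0.002], [0.996, 0.084, 0.001], [0.001, 0.002, -1.0]]
force: [-0.8, 0.4, -0.9]
finger_gap: 0.06
```

```bash
python3 - <<'E'
from h import *
s=manip.state(); print("t",s["clock"],"q",np.round(s["q"],1),s["force"],s["eef_pos"])
c=cap("wrist","w23"); np.savez("w23.npz",img=c["img"],**{k:c[k] for k in("fx","fy","cx","cy","T")})
c=cap("side","si23")
r=manip.trace(c,"lever_grip")
for d in r: print("grip",d["p"],d["xy"],back(c,d["xy"],.153))
E
python3 over.py 23 7
```

```text
t 55.75 q [-35.6  21.1  35.7 100.  -13.7  63.2   9.3] [-0.75310644  0.41190619 -0.92994958] [0.5664739  0.0414416  0.23774765]
grip 0.51 [281.2, 148.3] [[0.53958647 0.15547697 0.153     ]]
grip 0.34 [297.7, 217.6] [[ 0.52832113 -0.09698509  0.153     ]]
px/mm 2.9064039408866993
```

View pics/o23.png

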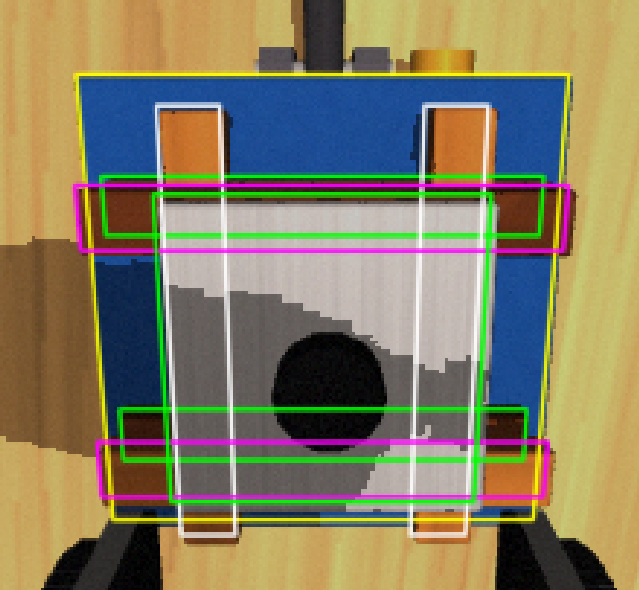

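View pics/si23.png

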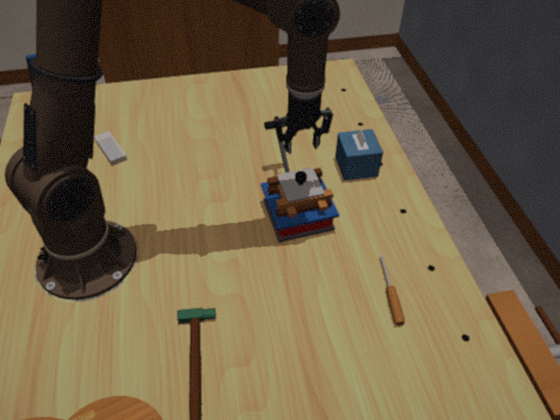

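Run:
```python
from rel import *
c=load("w23.npz"); c["T"][2,3]+=.0055
im=c["img"].astype(int)
h,s,v=cv2.split(cv2.cvtColor(c["img"],cv2.COLOR_RGB2HSV))
roi=np.zeros(s.shape,np.uint8); hull=cv2.convexHull(proj(c,box(.566,.041,np.radians(4.8),.13,.13,.126,.126)).astype(np.float32)).astype(np.int32); cv2.fillConvexPoly(roi,hull,1)
m=((s<60)&(v>40)&(roi>0)).astype(np.uint8); m=cv2.morphologyEx(m,cv2.MORPH_OPEN,np.ones((3,3)));m=cv2.morphologyEx(m,cv2.MORPH_CLOSE,np.ones((61,61)))
cv2.imwrite("pics/m23.png",m*255); print(m.sum())
f=fitbox([(c,m>0)],(.566,.041,np.radians(4.8)),.1,.1,.126,.126); print("plate",np.round(f,4),np.degrees(f[2]))
# 3a/3b upper-left etc: fit on edges by template: report brown mask union fit of visible slats' left ends
a=np.radians(4.8); R=np.array([[np.cos(a),-np.sin(a)],[np.sin(a),np.cos(a)]])
print("rel plate", R.T@(np.array(f[:2])-[.5658,.0413]))
g=(c["img"][:,:,::-1])
x0,y0,x1,y1=150,80,400,300
cv2.imwrite("pics/z23.png",cv2.resize(g[y0:y1,x0:x1],None,fx=3,fy=2.7,interpolation=cv2.INTER_CUBIC))
```

```text
12030
plate [0.5677 0.0388 0.0764 0.0049] 4.378648127674149
rel plate [ 0.00168378 -0.00265543]
```

View pics/z23.png

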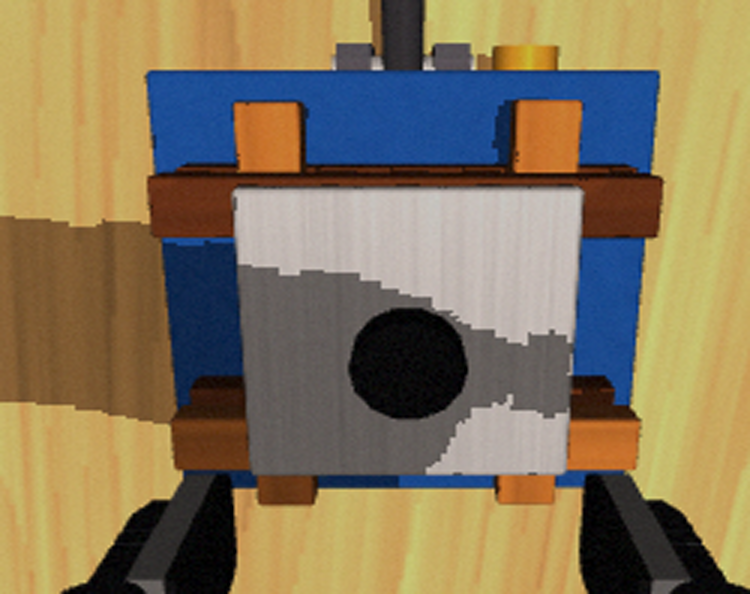

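```bash
V=40 python3 plan.py 0 .5474 .2608 .235 94.8 0 .5474 .2608 .19 94.8
```

```text
t 55.90 [0.5658 0.0414 0.2365] yaw 94.81 gap 0.0599 [-0.3 -0.6 -0.4]
[[[0,0.0185,0,0,0,0,0],[0,0.0365,0,0.0005,0,0,0],[0,0.0365,0,0,0,0,0],[0,0.037,0,0.0005,0,0,0],[0,0.0365,0,0,0,0,0],[0,0.037,0,0.0005,-0.1,0,0],[0,0.018,0,0,0,0,0],[0,0,0,0.0225,0,0,0],[0,0,0,0.0225,0,0,0]]]
```

>>> {"op": "step_arm", "data": {"targets": [[[0,0.0185,0,0,0,0,0],[0,0.0365,0,0,0,0,0],[0,0.0365,0,0,0,0,0],[0,0.037,0,0.0005,0,0,0],[0,0.0365,0,0,0,0,0],[0,0.037,0,0.0005,0,0,0],[0,0.018,0,0,0,0,0],[0,0,0,0,0,0,0],[0,0,0,0,0,0,0]]]}}

```text
clock: 56.8
eef_pos: [0.548, 0.2594, 0.2362]
eef_rot: [[-0.083, 0.997, 0.0], [0.997, 0.083, -0.001], [-0.001, 0.0, -1.0]]
force: [-0.1, -0.3, 0.0]
finger_gap: -0.0002
```

```bash
V=30 python3 plan.py 0 .5474 .2608 .185 94.8
python3 - <<'E'
from h import *
s=manip.state(); print(np.round(s["q"],1))
c=cap("wrist","w24"); print(proj(c,[[.5474,.2608,.165],s["eef_pos"]]))
r=manip.trace(c,"lever_grip"); print([(d["p"],d["xy"],d["mask"].sum(),back(c,d["xy"],.16)) for d in r])
E
```

```text
t 56.80 [0.548  0.2594 0.2362] yaw 94.78 gap -0.0002 [-0.1 -0.3  0. ]
[[[0,0.001,-0.0005,0.0255,0,0,0],[0,0.0005,0,0.0255,0,0.1,0]]]
[-53.1  24.8  32.9  94.4 -14.5  65.1 -11.7]
[[283.30607458 217.04413629]
 [283.36737253 263.73594591]]
[(0.88, [283.8, 218.7], np.int64(2981), array([[0.54800437, 0.25771489, 0.16      ]]))]
```

View pics/w24.png

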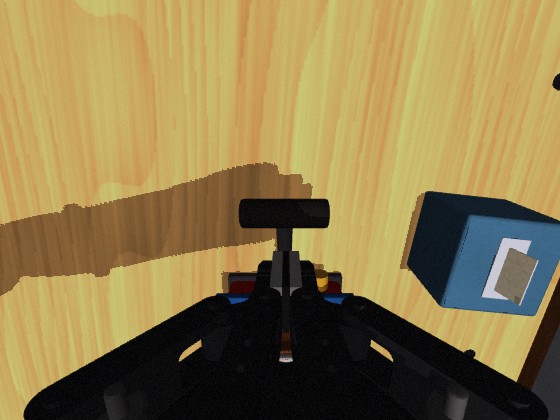

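>>> {"op": "step_arm", "data": {"targets": [[[0,0.001,-0.0005,0.0255,0,0,0],[0,0,0,0.0255,0,0,0],[0,0,0,0.01,0,0,0],[0,0,0,0,0,0,0]]]}}

```text
clock: 57.3
eef_pos: [0.547, 0.26, 0.1748]
eef_rot: [[-0.082, 0.997, -0.001], [0.997, 0.082, -0.001], [-0.001, -0.001, -1.0]]
force: [-0.6, -0.4, 0.4]
finger_gap: -0.0002
```

>>> {"op": "step_arm", "data": {"targets": [[[0,0,0,0.011,0,0,0],[0,0.0096,0,0.014,0,0,0],[0,0.0082,0,0.015,0,0,0],[0,0,0,0,0,0,0]]]}}

```text
clock: 57.7
eef_pos: [0.5473, 0.2809, 0.136]
eef_rot: [[-0.085, 0.996, 0.004], [0.996, 0.085, 0.002], [0.002, 0.004, -1.0]]
force: [-1.2, -0.1, 10.7]
finger_gap: -0.0001
```

>>> {"op": "step_arm", "data": {"targets": [[[0,0.0055,0,0.0156,0,0,0],[0,0.005,0,0.0162,0,0,0],[0,0.0034,0,0.0167,0,0,0],[0,0.001,0,0.0125,0,0,0],[0,0,0,0,0,0,0]]]}}

```text
clock: 58.2
eef_pos: [0.5463, 0.2983, 0.0759]
eef_rot: [[-0.086, 0.996, 0.005], [0.996, 0.086, 0.006], [0.006, 0.005, -1.0]]
force: [-2.3, 7.9, 12.3]
finger_gap: -0.0001
```

Run:
```python
from h import *
s=manip.state(); print(s["clock"],s["eef_pos"],s["force"])
c=cap("side","si25");
```

```text
58.2 [0.54633015 0.29828187 0.07587787] [-2.2832281   7.91374549 12.28663172]
```

View pics/si25.png

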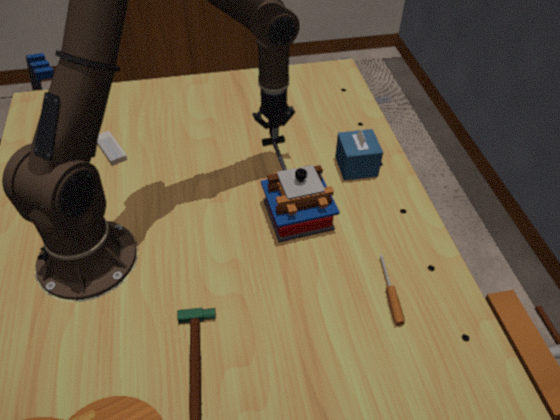

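>>> {"op": "step_arm", "data": {"targets": [[[0,-0.0015,0,-0.016,0,0,0],[0,-0.0045,0,-0.018,0,0,0],[0,-0.007,0,-0.018,0,0,0],[0,-0.008,0,-0.018,0,0,0],[0,-0.009,0,-0.018,0,0,0],[0,-0.0025,0,-0.015,0,0,0],[0,0,0,0,0,0,0],[0,0,0,0,0,0,0],[0,0,0,0,0,0,0]]]}}

```text
clock: 59.15
eef_pos: [0.5468, 0.2623, 0.1769]
eef_rot: [[-0.085, 0.996, -0.0], [0.996, 0.085, 0.0], [0.0, -0.0, -1.0]]
force: [0.1, 0.2, -0.1]
finger_gap: -0.0003
```

```bash
V=30 python3 plan.py 0 .5474 .2608 .175 94.8
python3 - <<'E'
from h import *
c=cap("side","si26"); c=cap("wrist","w26")
E
```

```text
t 59.15 [0.5468 0.2623 0.1769] yaw 94.86 gap -0.0003 [ 0.1  0.2 -0.1]
[[[0,-0.0015,0.0005,0.002,0,0,0.1]]]
```

View pics/si26.png

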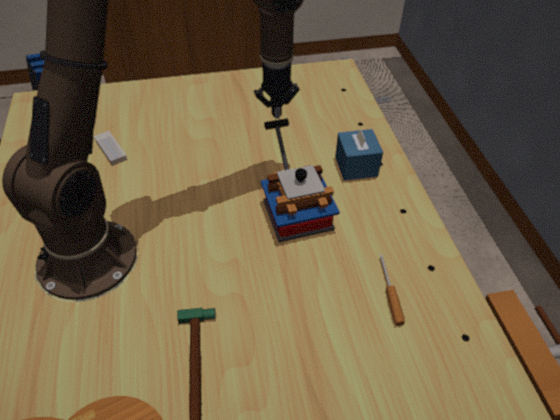

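View pics/w26.png

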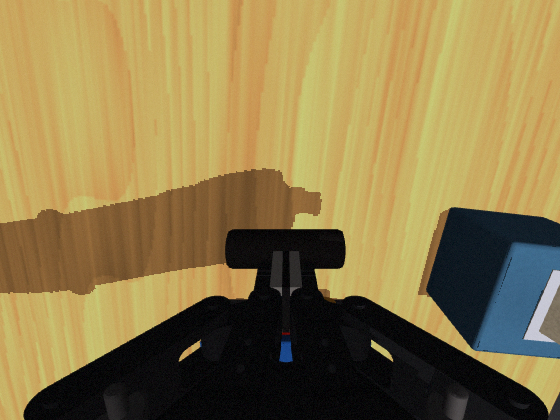

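>>> {"op": "step_arm", "data": {"targets": [[[0,-0.0015,0.0005,0.0125,0,0,0],[0,0.0096,0,0.014,0,0,0],[0,0.0082,0,0.015,0,0,0],[0,0.006,0,0.0156,0,0,0],[0,0.005,0,0.0162,0,0,0],[0,0.0034,0,0.0167,0,0,0],[0,0.0005,0,0.0135,0,0,0],[0,0,0,0,0,0,0],[0,0,0,0,0,0,0]]]}}

```text
clock: 60.15
eef_pos: [0.5457, 0.296, 0.0743]
eef_rot: [[-0.086, 0.996, 0.002], [0.996, 0.086, 0.004], [0.004, 0.002, -1.0]]
force: [-2.6, 6.9, 13.0]
finger_gap: -0.0002
```

>>> {"op": "step_arm", "data": {"targets": [[[0,-0.0015,0,-0.016,0,0,0],[0,-0.0045,0,-0.018,0,0,0],[0,-0.007,0,-0.018,0,0,0],[0,-0.008,0,-0.018,0,0,0],[0,-0.009,0,-0.018,0,0,0],[0,-0.0015,0,-0.0155,0,0,0],[0,0,0,0,0,0,0],[0,0,0,0,0,0,0],[0,0,0,0,0,0,0],[0,0,0,0,0,0,0]]]}}

```text
clock: 61.15
eef_pos: [0.5473, 0.2615, 0.1766]
eef_rot: [[-0.084, 0.996, -0.001], [0.996, 0.084, -0.0], [-0.0, -0.001, -1.0]]
force: [0.8, 0.8, 0.6]
finger_gap: 0.0002
```

```bash
V=30 python3 plan.py 0 .5474 .2608 .175 94.8
python3 - <<'E'
from h import *
c=cap("side","si27")
E
```

```text
t 61.15 [0.5473 0.2615 0.1766] yaw 94.83 gap 0.0002 [0.8 0.8 0.6]
[[[0,-0.0005,0,0.0015,0,0,0]]]
```

View pics/si27.png

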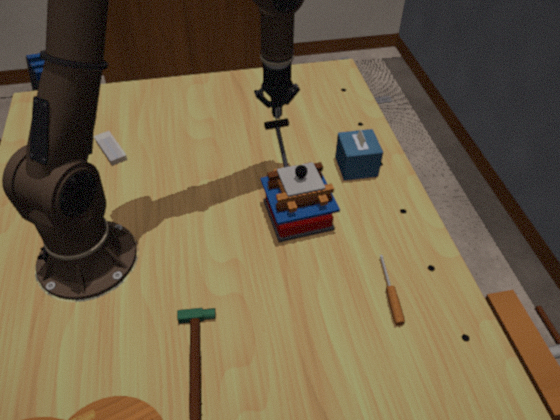

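Rising (knob at row 171 vs 175). Strokes 3 and 4, then a spare.

>>> {"op": "step_arm", "data": {"targets": [[[0,-0.0005,0,0.0125,0,0,0],[0,0.0096,0,0.014,0,0,0],[0,0.0082,0,0.015,0,0,0],[0,0.006,0,0.0156,0,0,0],[0,0.005,0,0.0162,0,0,0],[0,0.0034,0,0.0167,0,0,0],[0,0.0005,0,0.0135,0,0,0],[0,0,0,0,0,0,0],[0,0,0,0,0,0,0]]]}}

```text
clock: 62.1
eef_pos: [0.5457, 0.2969, 0.0745]
eef_rot: [[-0.086, 0.996, 0.002], [0.996, 0.086, 0.005], [0.004, 0.003, -1.0]]
force: [-1.3, 6.5, 11.6]
finger_gap: 0.0002
```

>>> {"op": "step_arm", "data": {"targets": [[[0,-0.0015,0,-0.016,0,0,0],[0,-0.0045,0,-0.018,0,0,0],[0,-0.007,0,-0.018,0,0,0],[0,-0.008,0,-0.018,0,0,0],[0,-0.009,0,-0.018,0,0,0],[0,-0.0025,0,-0.0155,0,0,0],[0,0,0,0,0,0,0],[0,0,0,0,0,0,0],[0,0,0,0,0,0,0],[0,0,0,0,0,0,0]]]}}

```text
clock: 63.1
eef_pos: [0.5474, 0.2613, 0.1766]
eef_rot: [[-0.084, 0.996, -0.001], [0.996, 0.084, -0.0], [-0.0, -0.001, -1.0]]
force: [-0.3, -0.5, -0.1]
finger_gap: -0.0003
```

```bash
V=30 python3 plan.py 0 .5474 .2608 .175 94.8
python3 - <<'E'
from h import *
c=cap("side","si28")
E
```

```text
t 63.10 [0.5474 0.2613 0.1766] yaw 94.84 gap -0.0003 [-0.3 -0.5 -0.1]
[[[0,-0.0005,0,0.0015,0,0,0]]]
```

View pics/si28.png

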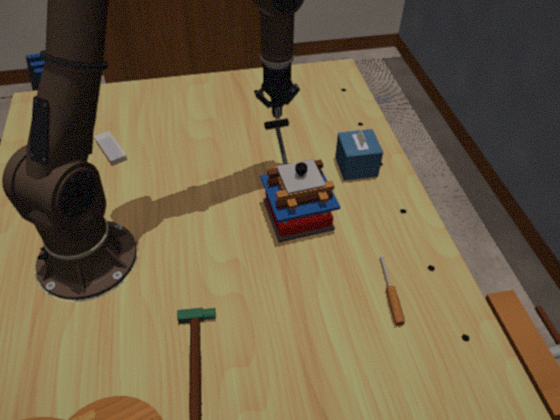

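>>> {"op": "step_arm", "data": {"targets": [[[0,-0.0005,0,0.0125,0,0,0],[0,0.0096,0,0.014,0,0,0],[0,0.0082,0,0.015,0,0,0],[0,0.006,0,0.0156,0,0,0],[0,0.005,0,0.0162,0,0,0],[0,0.0034,0,0.0167,0,0,0],[0,0.0005,0,0.0135,0,0,0],[0,0,0,0,0,0,0],[0,0,0,0,0,0,0]]]}}

```text
clock: 64.05
eef_pos: [0.5457, 0.2966, 0.0745]
eef_rot: [[-0.086, 0.996, 0.002], [0.996, 0.086, 0.005], [0.004, 0.003, -1.0]]
force: [-1.2, 6.4, 11.7]
finger_gap: 0.0
```

>>> {"op": "step_arm", "data": {"targets": [[[0,-0.0015,0,-0.016,0,0,0],[0,-0.0045,0,-0.018,0,0,0],[0,-0.007,0,-0.018,0,0,0],[0,-0.008,0,-0.018,0,0,0],[0,-0.009,0,-0.018,0,0,0],[0,-0.0025,0,-0.0155,0,0,0],[0,0,0,0,0,0,0],[0,0,0,0,0,0,0],[0,0,0,0,0,0,0],[0,0,0,0,0,0,0]]]}}

```text
clock: 65.05
eef_pos: [0.5474, 0.261, 0.1766]
eef_rot: [[-0.084, 0.996, -0.001], [0.996, 0.084, -0.0], [-0.0, -0.001, -1.0]]
force: [-0.1, -0.3, 0.1]
finger_gap: -0.0001
```

Run:
```python
from h import *
c=cap("side","si29")
```

```text
(no output)
```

View pics/si29.png

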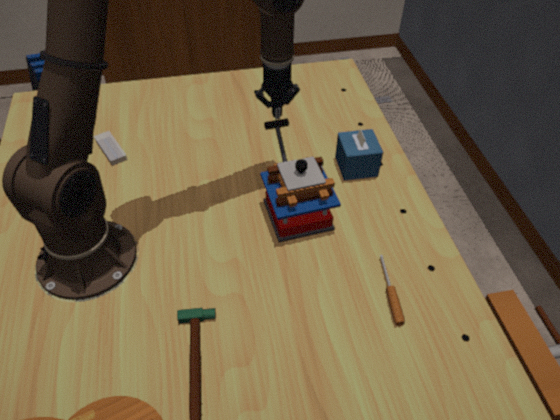

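>>> {"op": "step_arm", "data": {"targets": [[[0,-0.0005,0,0.0125,0,0,0],[0,0.0096,0,0.014,0,0,0],[0,0.0082,0,0.015,0,0,0],[0,0.006,0,0.0156,0,0,0],[0,0.005,0,0.0162,0,0,0],[0,0.0034,0,0.0167,0,0,0],[0,0.0005,0,0.0135,0,0,0],[0,0,0,0,0,0,0],[0,0,0,0,0,0,0]]]}}

```text
clock: 66.0
eef_pos: [0.5457, 0.2958, 0.0743]
eef_rot: [[-0.086, 0.996, 0.002], [0.996, 0.086, 0.004], [0.004, 0.002, -1.0]]
force: [-1.7, 5.9, 10.7]
finger_gap: 0.0001
```

>>> {"op": "step_arm", "data": {"targets": [[[0,-0.0015,0,-0.016,0,0,0],[0,-0.0045,0,-0.018,0,0,0],[0,-0.007,0,-0.018,0,0,0],[0,-0.008,0,-0.018,0,0,0],[0,-0.009,0,-0.018,0,0,0],[0,-0.0025,0,-0.025,0,0,0],[0,0,0,-0.04,0,0,0],[0,0,0,-0.03,0,0,0],[0,0,0,-0.01,0,0,0],[0,0,0,0,0,0,0]]]}}

```text
clock: 67.0
eef_pos: [0.5485, 0.2603, 0.2684]
eef_rot: [[-0.083, 0.997, 0.003], [0.997, 0.083, 0.002], [0.002, 0.003, -1.0]]
force: [0.6, -0.6, -0.4]
finger_gap: 0.0001
```

```bash
V=40 python3 plan.py 0 .566 .0413 .30 94.8
python3 - <<'E'
from h import *
import cv2
s=manip.state(); print(s["force"])
c=cap("side","si30"); cap("scene","sc30")
ims=[cv2.imread(f"pics/si{n}.png")[140:250,240:350] for n in (23,26,27,28,29,30)]
cv2.imwrite("pics/rise.png",cv2.resize(np.vstack([np.hstack(ims[:3]),np.hstack(ims[3:])]),None,fx=2.4,fy=2.4))
# platform height by silhouette
for n in (29,30):
    im=cv2.imread(f"pics/si{n}.png")[:,:,::-1].astype(int)
    m=(im[:,:,2]>im[:,:,0]+30)&(im[:,:,2]>im[:,:,1]+20); m[:170]=0;m[250:]=0;m[:,:250]=0;m[:,345:]=0
    ys,xs=np.nonzero(m); 
    for q in ("max",): print(n,m.sum(),ys.mean(),xs.mean(),ys.max(),ys.min())
P=np.array([.5658,.0413]);a=np.radians(4.8);R=np.array([[np.cos(a),-np.sin(a)],[np.sin(a),np.cos(a)]])
for h in (.0325,.0425): 
    print(h,[proj(c,[*(P+R@[sx*.085,sy*.085]),.07+h]).round(1).tolist() for sx,sy in((-1,-1),(1,-1),(-1,1),(1,1))])
E
```

```text
t 67.00 [0.5485 0.2603 0.2684] yaw 94.79 gap 0.0001 [ 0.6 -0.6 -0.4]
[[[0,-0.0185,0,-0.0025,0,0,0],[0,-0.0365,0,-0.0055,0,0,0],[0,-0.0365,-0.0005,-0.0055,0.1,0,0],[0,-0.0365,0,-0.005,0,-0.1,0],[0,-0.0365,0,-0.0055,0,0,0],[0,-0.037,0,-0.005,0,0,0],[0,-0.018,-0.0005,-0.003,0.1,0,0]]]
[ 0.60550269 -0.64858979 -0.39594356]
29 954 201.03459119496856 296.82914046121596 218 171
30 953 200.8635886673662 296.94228751311647 218 171
0.0325 [[[277.3, 219.5]], [[340.9, 206.0]], [[260.0, 174.1]], [[319.1, 162.7]]]
0.0425 [[[277.3, 216.9]], [[341.3, 203.3]], [[260.0, 171.5]], [[319.4, 160.1]]]
```

View pics/rise.png

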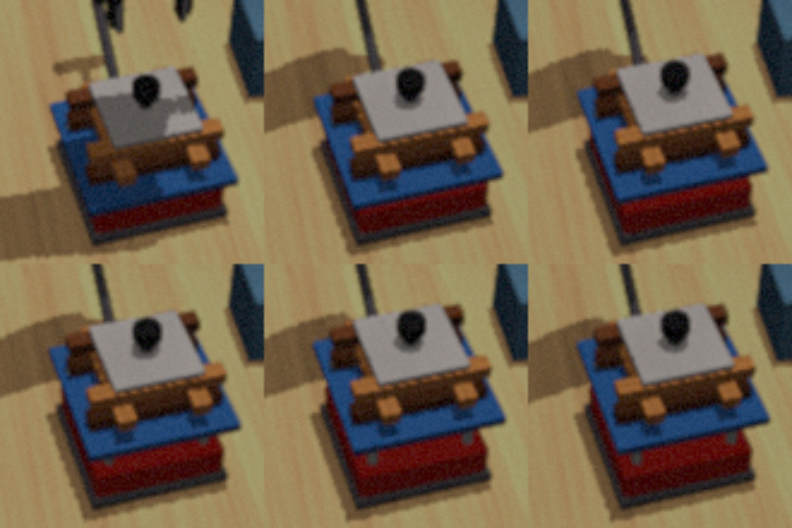

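View pics/si30.png

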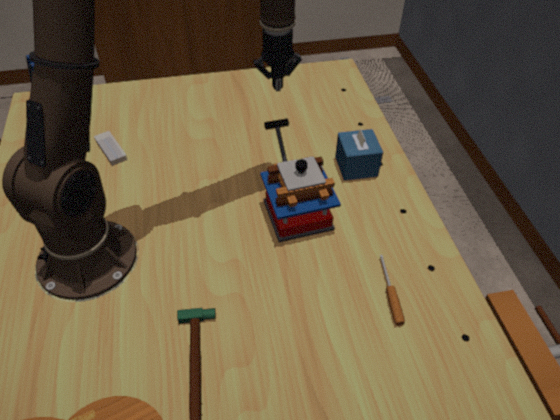

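>>> {"op": "step_arm", "data": {"targets": [[[0,-0.0185,0,-0.006,0,0,0],[0,-0.0365,0,-0.012,0,0,0],[0,-0.0365,0,-0.012,0,0,0],[0,-0.0365,0,-0.01,0,0,0],[0,-0.0365,0,-0.006,0,0,0],[0,-0.037,0,-0.005,0,0,0],[0,-0.018,0,0,0,0,0],[0,0,0,0,0,0,0],[0,0,0,0,0,0,0]]]}}

```text
clock: 68.0
eef_pos: [0.5658, 0.0411, 0.3173]
eef_rot: [[-0.082, 0.997, -0.001], [0.997, 0.082, 0.001], [0.001, -0.001, -1.0]]
force: [-0.3, 1.1, 0.6]
finger_gap: 0.0002
```

```bash
python3 - <<'E'
from h import *
s=manip.state(); print(s["clock"],s["eef_pos"])
c=cap("wrist","w31"); np.savez("w31.npz",img=c["img"],**{k:c[k] for k in("fx","fy","cx","cy","T")})
E
python3 over.py 31 7 .0425
```

```text
68.0 [0.56575168 0.04110269 0.31734855]
px/mm 2.791160908807968
```

View pics/o31.png

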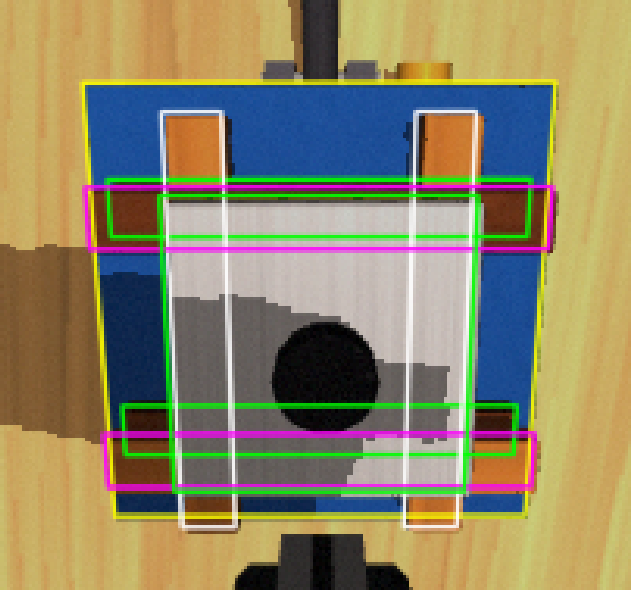

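Platform outline fits at h = 42.5 mm, and the slats and weight are within about 2 mm of their places. I'm handing it in.

```bash
python3 -c "
from bench import manip
print(manip.close_job())"
```

```text
the job is handed in; nothing more can be done
None
```

I built the tower from all six slats, set the weight on top, pumped the platform up and handed the job in at about 68 s. There were no refusals or faults along the way, but `close_job()` gives no verdict.

**Tower:** Three crosswise layers of two slats, the first pair on the white stripes. In the last overhead picture every slat was within about 2 mm of its place and square.

**Weight:** It was set on before any pumping. I estimate it sits 1–2 mm off centre; the uncorrected camera reading was about 3 mm.

**Platform:** Four full strokes raised it, and a fifth as a check changed nothing. In the overhead picture its outline matches a height of 42.5 mm.

**Lever and surroundings:** The lever was back up and the gripper was clear of everything. The screwdriver, mallet and tissue box looked unmoved in the side view.

**Camera disagreement:** The scene camera read 3–5 mm short in x compared with the side and wrist cameras. The wrist camera read heights about 5.5 mm low, so I corrected for that. I placed things by the side and wrist readings and by contact force.

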